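# Put the sampling rod to soak in the slanted rack

### The job

Swing the hold-down bar of the slanted soaking rack well aside, about a quarter turn, then take the sampling rod with the straight handle out of the rod stand and push it into the one open vial, pushing the snug plug inside ahead of it, until its collar sits on the vial's rim. Then, with the rod left there, swing the bar back over it, closed against its stop. Leave the two other rods, the wash bottle and the beaker as they stand.

Things in the scene. Friction and masses are not known exactly. Their poses are not given: they have to be found in the camera images.
- rod_handle (a point): Sampling rod, 30 g, hanging upright in the stand: straight round white handle 12 mm thick on a disc collar (22 mm across, 4 mm thick); below it a glass stem 7 mm thick, 76 mm long, tip tapered over 3 mm. The collar rests on the stand's top. This point: on the axis, 26 mm above the collar's underside and 19 mm below the handle's top. z points up from tip to handle.
- rod_collar (a point): Centre of the underside of the sampling rod's collar, where the stem begins, 26 mm below rod_handle along the rod; the tip is 76 mm further down. z up the rod.
- vial_mouth (a point): Rim centre of the one open vial: glass, fixed, 88 mm long; lip 23 mm outside, 16 mm inside, funnels to a 9.5 mm bore over 9 mm. z: out along the vial, leaning 30 deg from vertical to the rack's -x side; x: up the slope; y: level along the row. A plug inside, top 61 mm below the rim, slides deeper under about 5 N and stays (no spring); the rod pushes it 15 mm when home, collar on rim.
- rack: Grey soaking rack, fixed: base 115 x 215 x 12 mm and a slab holding three vials in a level row, 42 mm apart, leaning 30 deg to its -x side, rims about 106 mm above the bench. Origin: on the bench; the middle vial's rim centre is at (-0.014, 0, 0.106) in its frame. x roughly to the robot's left, y along the row roughly towards the robot, z up.
- stoppered_top1 (a point): Top centre of a stoppered vial, fixed, not to be used: its black stopper, 19 mm across, stands 12 mm above the rim. Axes as vial_mouth.
- stoppered_top2 (a point): Top centre of a stoppered vial, fixed, not to be used: its black stopper, 19 mm across, stands 12 mm above the rim. Axes as vial_mouth.
- hold_bar (a joint): Angle of the rack's steel hold-down bar, rad: 0 = closed at its stop, over all three vials; grows to 1.7 as it swings up the slope, to the robot's left (counter-clockwise from above). Stiff hinge, no spring: stays where left, about 1 N at the knob. Bar 14 mm wide, 8 thick, 135 long from the pivot; underside 52 mm above the rims along the vials, 7 mm over the handle of a rod fully home.
- bar_knob (a point): Round white knob on the bar's top near its free end, 12 mm across, 32 mm tall, 125 mm from the pivot axis. This point: on its axis, 22 mm above the bar's top, 10 mm below the knob's top. z: parallel to the pivot axis and the vials, leaning 30 deg; y: from knob to pivot. Turns with the bar.
- bar_pivot (a point): Point on the bar's pivot axis level with bar_knob, at the robot's end of the row of vials. z along the axis (parallel to the vials), y along the bar away from the knob. The 26 mm boss there ends 20 mm below this point.
- rod_stand: Grey rod stand, fixed, 85 x 175 mm foot, top plate 50 x 165 mm at 100 mm height with three holes 55 mm apart in a row along its y. Origin: on the bench under the middle hole; z up.
- ball_rod_mid (a point): Bystander rod in the stand with a ball on top (22 mm ball, top 41 mm above the stand): point on its axis 20 mm above the stand's top.
- tee_rod_mid (a point): Bystander rod in the stand with a cross-bar handle (36 mm wide along its y, top 35 mm above the stand): point on its axis 20 mm above the stand's top.
- wash_bottle_mid (a point): Bystander: white wash bottle, 60 mm across, 133 mm tall with a bent spout above to 165 mm, reaching 48 mm out along -x; point on its axis 60 mm above the bench.
- beaker_mid (a point): Bystander: glass beaker 64 mm across, 75 mm tall; its centre, 37 mm above the bench.
There are look-alikes about, which are no part of the job. What is shaped like the part that bears rod_handle but brown, purple or yellow is not meant.

How it is judged:
By the outcome, as a careful person would: the job done as asked, in the order asked, and still so for the second after the job is handed in, with the robot touching nothing.
It also fails if it takes over 72 s, if anything falls off the work surface, if the arm or the gripper's body presses on something with over 40 N, if the wrist force passes 120 N, or if a joint passes its speed limit or range.

### The arm

A 6-joint arm with a two-finger parallel gripper is mounted at the origin on the work surface. World frame = base frame: x ahead of the robot, y to its left, z up, the work surface at z = 0. Lengths are in mm, angles in rad, forces in N, time in s.
With the tool pointing down it reaches from about 275 to 750 mm from the base axis. Payload 10.2 kg.
Tool frame: the origin (TCP) lies at the very end of the fingers, on their centre line; the grasp point (between the pads) lies 19 mm behind it; y points along the fingers, x is the direction in which the jaws open and shut, and the axes are right-handed (so a half turn about y gives the same grasp; the last joint's range is limited). The gripper opens to 85 mm and grips with 20 to 120 N. Pads are 22 mm wide; open, the fingers measure 114 mm over their backs; the gripper's body (76 mm by 85 mm) begins 54 mm behind the grasp point. The pads swing forward as they close: fully open they stand 13 mm farther back than shut.
Start: joints at [-1.388, 0.313, 1.498, -0, 1.331, -0.223], TCP at [207.234, -482.374, 200.894] pointing down, gripper open.
Joint ranges: [-2.94, 2.94], [-0.97, 2.17], [0.19, 2.56], [-1.23, 4.37], [0.02, 3.11], [-2.88, 2.88]. Speed limits (rad/s): [2.39, 2.39, 3.01, 3.14, 3.14, 3.14].

### API

Orientations are given as a unit quaternion [w, x, y, z].
In Python, from rig import telemetry, imaging, ctrl gives the robot as it stands.
- The arm moves only by the shell command python3 -m handwheel 'ROWS' [FORCE]. ROWS is JSON, a list of rows, each an object with "delta_pos": the shift along the tool's x, y, z in cm, a list of three; "twist": the turn, a rotation vector about the tool's x, y, z in rad, a list of three; "jaw": the opening, from 0 (shut) to 1 (fully open). A call has exactly 10 rows; each row is the pose to reach, as a shift and turn from the pose commanded when the call began, along the tool's axes at that moment; what a row does not reach only later rows make up. A row lasts 1/12 s, in which the tool goes at most 41.7 mm and 7.16 degrees, less where a joint would pass 70% of its speed; a pose out of reach is approached as far as the arm can. A call with a gripper value outside its range is refused whole. The fingers move at their own pace and stop on an object; FORCE is the grip in N (left out, the last holds). Time passes only in rows, so rows that repeat a pose let the fingers close, or fill a call up. It gives the time, the measured TCP pose, the force and the opening at its end, in the units of the state.
- telemetry.sense(): the state, without advancing time (a new reading comes with each control period).
- imaging.capture(name): name is "side" or "top" or "wrist"; returns a dict with "frame" (400x640x3 uint8, red, green, blue), "z_map" (400x640 float32, mm along the optical axis (not along the pixel's ray), 0 where there is no reading), "fx", "fy", "cx", "cy" (pixels), "rvec" (rotation vector, rad) and "tvec" (3), from world to camera coordinates, as OpenCV has them. Camera axes: x right, y down, z forward; pixel columns grow to the right and rows downward; lengths in mm; the calibration is good to about 2 mm. The wrist camera is an equidistant fisheye: a pixel r from the principal point sees the ray r / f radians off the axis. A picture is of the moment at which its call begins.
- ctrl.finish_job(): hands the job in, once; it reports no verdict.
The state is a dict: "time_s": time; "joints": joint angles; "dq": joint speeds; "tau": joint torques, N m; "eef_pos": TCP position; "ee_rot": TCP orientation; "force": force on the tool from outside, world axes, zero at the start; "wrist_torque": the same for the moment, N m; "grip_width": opening from 0.0 (shut) to 1.0 (fully open).
Only numpy, scipy, OpenCV 4.12 (cv2) and the standard library are available. Lean on these libraries where they do the work, as an engineer would, in place of code of your own. Each camera call takes 0.05 s, during which the arm holds its last target.

## Working session

There is one attempt and no reset: what is moved stays moved. The work goes in short steps, Python scripts to look and compute and a shell command to move; the robot and the scene stay as the last step left them, time stands still between calls to the robot, and variables do not carry over. Pictures are saved under pics/ and viewed, and the job is handed in when it is done.

```bash
ls; mkdir -p pics; cat > h.py <<'E'
import numpy as np, cv2, pickle
from scipy.spatial.transform import Rotation as R
from rig import telemetry, imaging, ctrl
def cap(n,tag):
    c=imaging.capture(n); pickle.dump(c,open(f'pics/{n}_{tag}.pkl','wb'))
    cv2.imwrite(f'pics/{n}_{tag}.png',c['frame'][:,:,::-1]); return c
def load(n,tag): return pickle.load(open(f'pics/{n}_{tag}.pkl','rb'))
def world(c,u,v,z=None):
    z=c['z_map'][v,u] if z is None else z
    p=np.array([(u-c['cx'])/c['fx']*z,(v-c['cy'])/c['fy']*z,z])
    Rm=cv2.Rodrigues(np.array(c['rvec'],float))[0]
    return Rm.T@(p-np.array(c['tvec']).ravel())
def cloud(c):
    v,u=np.mgrid[:400,:640]; z=c['z_map']
    p=np.stack([(u-c['cx'])/c['fx']*z,(v-c['cy'])/c['fy']*z,z],-1)
    Rm=cv2.Rodrigues(np.array(c['rvec'],float))[0]
    w=(p-np.array(c['tvec']).ravel())@Rm; w[z==0]=np.nan; return w
def proj(c,P):
    Rm=cv2.Rodrigues(np.array(c['rvec'],float))[0]
    p=np.atleast_2d(P)@Rm.T+np.array(c['tvec']).ravel()
    return np.c_[p[:,0]/p[:,2]*c['fx']+c['cx'],p[:,1]/p[:,2]*c['fy']+c['cy']]
def crop(c,u0,u1,v0,v1,k,name):
    im=c['frame'][v0:v1,u0:u1,::-1]; cv2.imwrite('pics/'+name,cv2.resize(im,None,fx=k,fy=k,interpolation=cv2.INTER_CUBIC))
E
python3 - <<'E'
from h import *
s=telemetry.sense(); print(s)
for n in('side','top','wrist'):
    c=cap(n,'0'); print(n,c['fx'],c['cx'],c['cy'],c['rvec'],c['tvec'])
E
```

```text
pics
{'time_s': 0.0, 'joints': array([-1.38838899e+00,  3.13459225e-01,  1.49845896e+00, -2.31724337e-05,
        1.33100589e+00, -2.23392174e-01]), 'dq': array([ 0.00047363,  0.00158785, -0.00014606,  0.00173483, -0.00032551,
       -0.00047874]), 'tau': array([ 1.03205981e-03, -4.12263787e+01, -2.59748447e+01, -1.58124249e-05,
        4.16958559e-03, -8.05302022e-06]), 'eef_pos': array([ 207.17493642, -482.05904913,  200.32215386]), 'ee_rot': array([ 0.59083344, -0.59016525,  0.38931795, -0.38865454]), 'force': array([0.13306185, 0.25330631, 0.55736969]), 'wrist_torque': array([-0.00986778, -0.01636131,  0.04092739]), 'grip_width': 0.9957056483302037}
side 406.23677780181396 327.2114046287349 195.19919280291273 [ 2.17092935 -0.12365923  0.076636  ] [-600.22756155  102.40795408  837.28328951]
top 386.89274914608575 317.3453327278845 200.22245099964607 [ 2.18301646 -2.16856389  0.06787643] [-78.69621017 593.41528403 987.29110077]
wrist 309.70691628693146 320.66000531286204 198.43921196026855 [-2.42977944  1.60003416  0.21836415] [-523.88215577  -34.58200697  378.297912  ]
```

View pics/top_0.png

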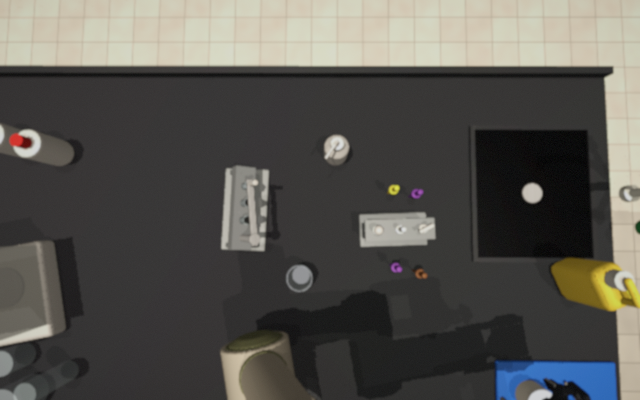

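View pics/side_0.png

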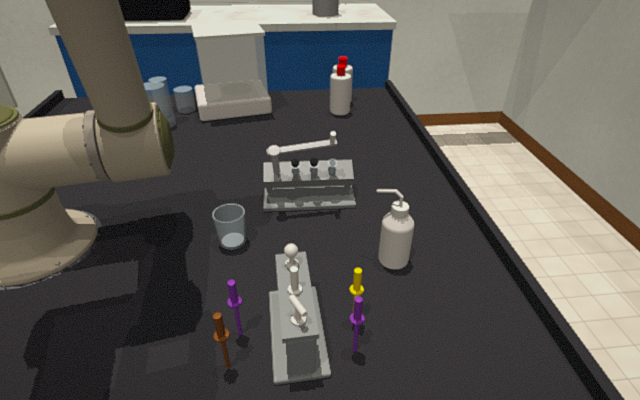

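View pics/wrist_0.png

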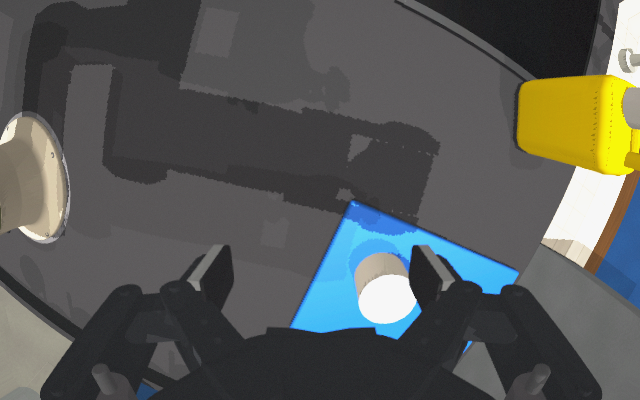

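The top view shows the rack at about (247,210), the stand at (397,229), the bottle at (337,150) and the beaker at (299,277). Coloured look-alike rods stand at (394,189), (417,193), (396,267) and (420,272). I'll enlarge the rack and stand.

```bash
python3 - <<'E'
from h import *
t=load('top','0'); s=load('side','0')
crop(t,205,295,150,265,5,'t_rack.png'); crop(t,345,450,170,290,5,'t_stand.png')
crop(s,250,370,120,220,6,'s_rack.png'); crop(s,200,380,230,390,4,'s_stand.png')
a=[cv2.imread('pics/'+n) for n in('t_rack.png','t_stand.png')]
h=min(x.shape[0] for x in a); cv2.imwrite('pics/tt.png',cv2.resize(np.hstack([x[:h] for x in a]),None,fx=.8,fy=.8))
W=cloud(t)
for nm,(u,v) in dict(bottle=(337,150),beaker=(299,277),pad=(410,229)).items(): print(nm,W[v,u])
E
```

```text
bottle [ 704.69404966 -121.70470206  128.51399921]
beaker [393.23293831 -27.80973081   2.35086112]
pad [ 520.46972929 -297.185793    101.03805057]
```

View pics/tt.png

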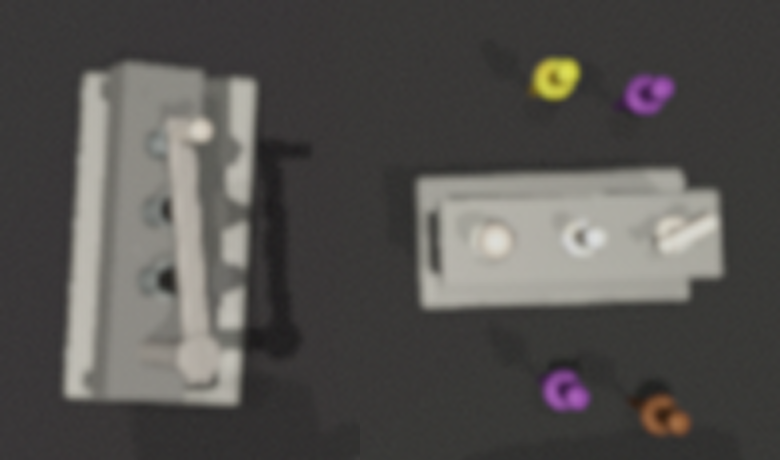

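View pics/s_rack.png

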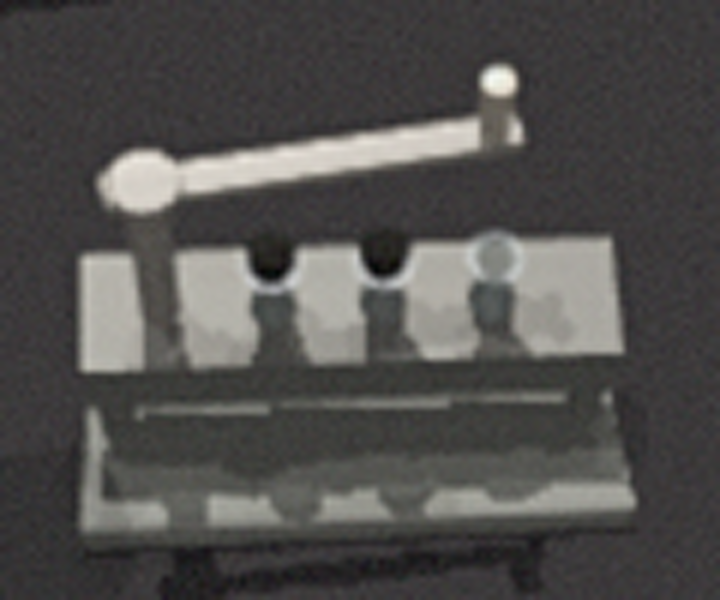

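View pics/s_stand.png

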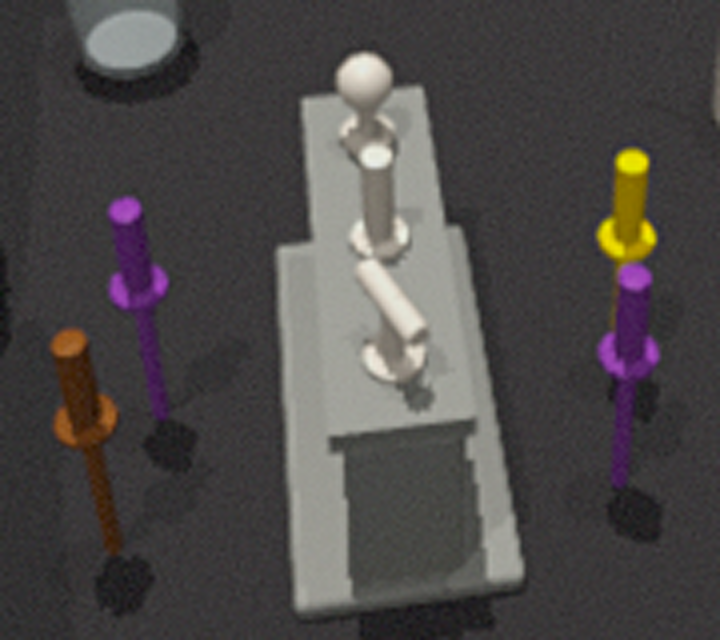

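```bash
python3 - <<'E'
from h import *
for n in('top','side'):
    W=cloud(load(n,'0'))
    X,Y,Z=W[...,0],W[...,1],W[...,2]
    def rect(box,z0,z1):
        m=(X>box[0])&(X<box[1])&(Y>box[2])&(Y<box[3])&(Z>z0)&(Z<z1)
        P=W[m]; 
        r=cv2.minAreaRect(P[:,:2].astype(np.float32)); print(n,z0,z1,len(P),'c',np.round(r[0],1),'sz',np.round(r[1],1),round(r[2],2),'zmed',round(np.median(P[:,2]),1))
        return P
    rect((430,700,0,250),7,17)
    rect((430,600,-420,-180),94,104)
    rect((430,600,-420,-180),2,12)
    # blobs above plate
    m=(X>430)&(X<600)&(Y>-420)&(Y<-180)&(Z>107)
    k=m.astype(np.uint8); nn,lab,st,ce=cv2.connectedComponentsWithStats(k)
    for i in range(1,nn):
        P=W[lab==i]; 
        if len(P)>4: print(' blob',ce[i].round(),len(P),P.mean(0).round(1),'zmax',P[:,2].max().round(1))
E
```

```text
top 7 17 1378 c [569.6 116.6] sz [115.8 213.8] 88.11 zmed 11.7
top 94 104 1239 c [ 487.7 -274.1] sz [114.1 165.2] 2.22 zmed 100.2
top 2 12 1281 c [ 515.2 -301.2] sz [237.9 169.4] 89.73 zmed 7.6
 blob [426. 228.] 70 [ 521.8 -326.4  132.8] zmax 139.5
 blob [378. 230.] 73 [ 517.7 -217.   137. ] zmax 143.1
 blob [402. 229.] 38 [ 519.5 -271.   134.9] zmax 148.2
 blob [399. 267.] 8 [ 431.3 -266.3  118.3] zmax 122.5
side 7 17 1851 c [572.3  99.5] sz [ 86.7 214.7] 87.75 zmed 11.9
side 94 104 2380 c [ 488.8 -274.3] sz [116.7 167.4] 2.26 zmed 99.7
side 2 12 2132 c [ 514.2 -284.9] sz [203.9 168.9] 88.96 zmed 9.3
 blob [291. 252.] 178 [ 520.  -222.9  131.6] zmax 141.9
 blob [294. 278.] 181 [ 522.1 -276.6  129.2] zmax 146.2
 blob [233. 286.] 48 [ 433.  -269.3  115.4] zmax 121.6
 blob [298. 307.] 217 [ 524.2 -330.6  130. ] zmax 136.2
```

```bash
python3 - <<'E'
from h import *
for n in('top','side'):
    c=load(n,'0'); W=cloud(c)
    X,Y,Z=W[...,0],W[...,1],W[...,2]
    m=(X>480)&(X<570)&(Y>-420)&(Y<-180)&(Z>96)&(Z<104)
    r=cv2.minAreaRect(W[m][:,:2].astype(np.float32)); print(n,'plate',r)
    m=(X>480)&(X<570)&(abs(Y+272)<16)
    for a,b in((103,107),(110,125),(125,140),(141,150)):
        P=W[m&(Z>a)&(Z<b)]; print(' handle',a,b,len(P),P.mean(0).round(1), ((P.min(0)+P.max(0))/2).round(1),np.ptp(P,axis=0).round(1))
    # rack base edges
    m=(X>430)&(X<700)&(Y>0)&(Y<250)&(Z>7)&(Z<17)
    r=cv2.minAreaRect(W[m][:,:2].astype(np.float32)); print(cv2.boxPoints(r).round(1))
    # rack things above 140
    m=(X>430)&(X<720)&(Y>0)&(Y<250)&(Z>125)
    k=m.astype(np.uint8); nn,lab,st,ce=cv2.connectedComponentsWithStats(k)
    for i in range(1,nn):
        P=W[lab==i]
        if len(P)>8:
            print(' blob',ce[i].round(),len(P),P.min(0).round(1),P.max(0).round(1))
            for lo in range(125,215,10):
                Q=P[(P[:,2]>=lo)&(P[:,2]<lo+10)]
                if len(Q): print('   ',lo,len(Q),Q.min(0).round(1),Q.max(0).round(1))
E
```

```text
top plate ((519.7483520507812, -272.8529052734375), (49.9697265625, 165.1908416748047), 2.2170701026916504)
 handle 103 107 35 [ 521.6 -269.3  104.6] [ 521.5 -268.3  104.8] [40.3 23.5  3.6]
 handle 110 125 5 [ 520.2 -268.2  120.5] [ 520.2 -268.3  120.4] [9.3 2.8 6.1]
 handle 125 140 5 [ 520.2 -268.   133.1] [ 520.2 -268.2  133.2] [9.2 2.3 3. ]
 handle 141 150 23 [ 520.  -272.1  144.3] [ 520.2 -272.9  145.2] [ 9.1 11.1  6.1]
[[460.9  62.3]
 [674.6  55.2]
 [678.4 171. ]
 [464.7 178. ]]
 blob [252. 214.] 509 [481.9  54.  125. ] [627.9  91.7 198. ]
    125 9 [490.   81.8 125. ] [503.8  91.7 131.4]
    135 9 [490.2  80.9 135.3] [501.6  84.9 144.8]
    145 8 [484.   54.4 152.1] [531.3  72.5 154.8]
    155 328 [481.9  54.  155.1] [627.9  81.8 165. ]
    165 112 [491.1  65.7 165. ] [627.8  81.8 171.6]
    175 9 [614.6  69.8 175.1] [624.2  75.3 184.7]
    185 25 [613.3  54.7 185.4] [624.2  69.1 194.8]
    195 9 [615.2  58.2 195.2] [623.9  62.8 198. ]
side plate ((522.1567993164062, -272.9493103027344), (49.92182159423828, 167.36871337890625), 2.229304552078247)
 handle 103 107 67 [ 521.8 -276.4  104.1] [ 521.9 -275.3  104.9] [19.7 18.6  3.7]
 handle 110 125 56 [ 522.3 -277.5  118. ] [ 522.2 -277.   118. ] [10.6  6.2 13.9]
 handle 125 140 62 [ 522.5 -277.   132.6] [ 522.2 -276.2  132.6] [11.9  6.7 14.5]
 handle 141 150 45 [ 522.  -274.7  143.9] [ 521.8 -274.   143.6] [10.3 11.3  5.1]
[[463.3  60.4]
 [677.9  52. ]
 [681.3 138.6]
 [466.7 147. ]]
 blob [301. 147.] 599 [483.9  50.8 125. ] [633.1  80.6 196.4]
    125 19 [492.2  68.  125. ] [505.4  77.1 135. ]
    135 12 [493.   59.1 135.2] [505.8  71.8 144.7]
    145 61 [485.5  50.8 146.3] [559.4  66.4 155. ]
    155 378 [483.9  53.7 155. ] [633.1  76.1 165. ]
    165 80 [492.8  63.4 165.1] [631.6  80.6 173.9]
    175 18 [615.9  55.6 176. ] [626.8  65.8 184.9]
    185 25 [616.1  52.  185.5] [626.1  63.3 194.9]
    195 6 [620.1  56.4 195.3] [626.3  61.5 196.4]
```

```bash
python3 - <<'E'
from h import *
T=load('top','0');S=load('side','0')
crop(S,285,345,130,190,10,'s_r2.png'); crop(T,225,275,155,255,6,'t_r2.png')
def ray(c,u,v):
    a=world(c,0,0,0.) if False else None
    Rm=cv2.Rodrigues(np.array(c['rvec'],float))[0]; o=-Rm.T@np.array(c['tvec']).ravel()
    d=Rm.T@np.array([(u-c['cx'])/c['fx'],(v-c['cy'])/c['fy'],1]); return o,d/np.linalg.norm(d)
def tri(p,q):
    o1,d1=ray(T,*p);o2,d2=ray(S,*q)
    A=np.c_[d1,-d2]; s=np.linalg.lstsq(A,o2-o1,rcond=None)[0]
    a=o1+s[0]*d1;b=o2+s[1]*d2; return ((a+b)/2).round(1),np.linalg.norm(a-b).round(1)
b=(250,120)
s=lambda x,y:(250+x/6-.42,120+y/6-.42); t=lambda x,y:(205+x/4-.4,150+y/4-.4)
print('open',tri(t(160,142),s(496,258)))
print('st1',tri(t(160,210),s(385,262)));print('st2',tri(t(158,280),s(271,262)))
print('knobtop',tri(t(202,131),s(499,80)))
print('boss',tri(t(200,358),s(143,182)))
for c,f,pts in((S,s,[(496,258),(385,285),(495,240),(440,270),(330,270)]),(T,t,[(160,142),(160,210),(150,175)])):
    for p in pts:
        u,v=f(*p); print(p,world(c,int(round(u)),int(round(v))).round(1))
E
```

```text
open (array([625.3, 100.4, 100.2]), np.float64(3.5))
st1 (array([583.5,  99.2, 101.7]), np.float64(2.4))
st2 (array([540.9,  99. , 104.4]), np.float64(1.7))
knobtop (array([620. ,  58.3, 195. ]), np.float64(2.4))
boss (array([496.3,  63.2, 159.7]), np.float64(2.2))
(496, 258) [626.3  98.6 100.2]
(385, 285) [583.7  82.6 101.7]
(495, 240) [626.2  98.5 108.1]
(440, 270) [607.2 112.4  88.1]
(330, 270) [565.8 117.2  87.8]
(160, 142) [622.5  97.2 111.4]
(160, 210) [581.4  95.1 117.5]
(150, 175) [606.2 110.5  80.5]
```

View pics/t_r2.png

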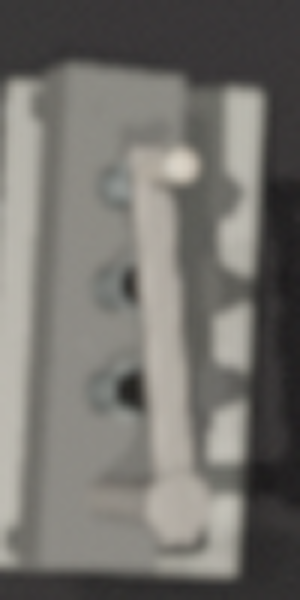

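View pics/s_r2.png

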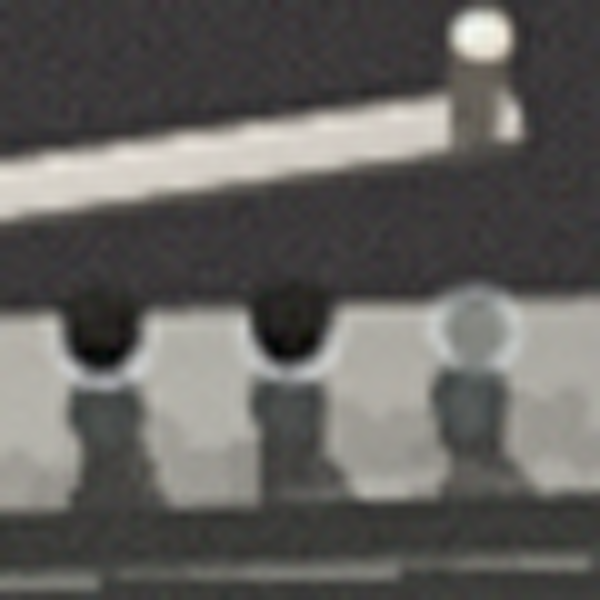

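```bash
cat >> h.py <<'E'
def cur():
    s=telemetry.sense(); q=s['ee_rot']; return s,np.array(s['eef_pos']),R.from_quat([q[1],q[2],q[3],q[0]])
YAW=np.deg2rad(-2.1)
rx=np.array([-np.sin(YAW),np.cos(YAW),0]); row=np.array([np.cos(YAW),np.sin(YAW),0]) # rack x; -rack y (away from robot)
ax=-.5*rx+np.cos(np.pi/6)*np.array([0,0,1]); up=np.cos(np.pi/6)*rx+.5*np.array([0,0,1])
def Rt(x,y): return R.from_matrix(np.c_[x,y,np.cross(x,y)])
def step(p,Rtar,pc=None,Rc=None):
    "delta in cm & rotvec in tool axes"
    s,p0,R0=cur()
    if pc is not None: p0,R0=pc,Rc
    d=R0.inv().apply(np.array(p)-p0)/10; w=(R0.inv()*Rtar).as_rotvec()
    print('delta cm',d.round(2),'twist',w.round(3),'deg',np.degrees(np.linalg.norm(w)).round(1)); return d,w
E
python3 - <<'E'
from h import *
s,p,Rc=cur(); print(Rc.as_matrix().round(3))
def ray(c,u,v):
    Rm=cv2.Rodrigues(np.array(c['rvec'],float))[0]; o=-Rm.T@np.array(c['tvec']).ravel()
    d=Rm.T@np.array([(u-c['cx'])/c['fx'],(v-c['cy'])/c['fy'],1]); return o,d
o,d=ray(load('side','0'),332.1,162.5)
for z in(104,106,108): print('rim@',z,(o+d*(z-o[2])/d[2]).round(1))
T=load('top','0');S=load('side','0')
# predicted knob top/ rim in both for checking
P=np.array([622.5,58.5,195]); print(proj(T,P),proj(S,P))
K=np.array([621,63,186.5])
for sg in(1,-1):
    step(K+5*ax-0*ax+ -(-ax)*0 - 19*ax+80*ax, Rt(sg*row,-ax))
E
```

```text
[[ 0.395 -0.     0.919]
 [-0.919  0.001  0.395]
 [-0.001 -1.     0.   ]]
rim@ 104 [625.9  94.3 104. ]
rim@ 106 [625.5  90.9 106. ]
rim@ 108 [625.   87.4 108. ]
[[255.06755973 180.67895105]] [[333.34028048 132.88052839]]
delta cm [-30.78  -4.28  58.13] twist [ 0.466 -1.102  0.294] deg 70.6
delta cm [-30.78  -4.28  58.13] twist [-0.332  1.96   0.524] deg 117.8
```

```bash
python3 -m handwheel '[{"delta_pos":[-3,-2,6],"twist":[0.047,-0.110,0.029],"jaw":0.4},{"delta_pos":[-6,-4,12],"twist":[0.093,-0.22,0.059],"jaw":0.4},{"delta_pos":[-8,-4,16],"twist":[0.14,-0.33,0.088],"jaw":0.4},{"delta_pos":[-10,-4.3,20],"twist":[0.186,-0.44,0.118],"jaw":0.4},{"delta_pos":[-12,-4.3,24],"twist":[0.233,-0.55,0.147],"jaw":0.4},{"delta_pos":[-14,-4.3,28],"twist":[0.28,-0.66,0.176],"jaw":0.4},{"delta_pos":[-16,-4.3,32],"twist":[0.326,-0.77,0.206],"jaw":0.4},{"delta_pos":[-18,-4.3,36],"twist":[0.373,-0.88,0.235],"jaw":0.4},{"delta_pos":[-20,-4.3,40],"twist":[0.42,-0.99,0.265],"jaw":0.4},{"delta_pos":[-22,-4.3,44],"twist":[0.466,-1.102,0.294],"jaw":0.4}]' 20
python3 - <<'E'
from h import *
s,p,Rc=cur(); print(s['time_s'],p,s['joints'].round(2),s['grip_width'])
K=np.array([621,63,186.5])
step(K+5*ax-19*ax+80*ax, Rt(row,-ax))
E
```

```text
time_s: 0.98
eef_pos: [474.1, -165.8, 243.5]
ee_rot: [0.866, -0.499, 0.007, -0.014]
force: [-0.3, -0.6, 1.2]
grip_width: 0.398
0.9833 [ 474.06835676 -165.81758685  243.46957224] [-0.79  0.39  1.38  0.38  1.74 -0.77] 0.39823124203992594
delta cm [13.95 10.05 17.33] twist [-0.001  0.006 -0.001] deg 0.3
```

```bash
python3 -m handwheel '[{"delta_pos":[1.5,0,3.5],"twist":[0,0,0],"jaw":0.4},{"delta_pos":[3,0,7],"twist":[0,0,0],"jaw":0.4},{"delta_pos":[5,1,10],"twist":[0,0,0],"jaw":0.4},{"delta_pos":[7,2.5,13],"twist":[0,0,0],"jaw":0.4},{"delta_pos":[9,4.5,15],"twist":[0,0,0],"jaw":0.4},{"delta_pos":[11,6.5,17.3],"twist":[0,0,0],"jaw":0.4},{"delta_pos":[13,8.5,17.3],"twist":[0,0,0],"jaw":0.4},{"delta_pos":[13.9,10,17.3],"twist":[0,0,0],"jaw":0.4},{"delta_pos":[13.9,10,17.3],"twist":[0,0,0],"jaw":0.4},{"delta_pos":[13.9,10,17.3],"twist":[0,0,0],"jaw":0.4}]' 20
python3 - <<'E'
from h import *
c=cap('wrist','1'); s,p,Rc=cur()
cap('top','1');cap('side','1')
print(p,s['joints'].round(2),Rc.as_matrix().round(3))
Rm=cv2.Rodrigues(np.array(c['rvec'],float))[0]; o=-Rm.T@np.array(c['tvec']).ravel()
print('cam in tool',Rc.inv().apply(o-p).round(1),'cam axes in tool',Rc.inv().apply(Rm).round(2))
E
```

```text
time_s: 1.82
eef_pos: [618.7, 26.8, 242.4]
ee_rot: [0.866, -0.5, 0.01, -0.015]
force: [0.0, 0.2, 0.7]
grip_width: 0.398
[618.8806036   26.23080768 243.53400999] [-0.37  0.54  1.16  0.49  1.63 -0.35] [[ 0.999  0.019  0.032]
 [-0.037  0.499  0.866]
 [ 0.    -0.867  0.499]]
cam in tool [-1.000e-01 -1.714e+02  6.760e+01] cam axes in tool [[ 1.    0.   -0.  ]
 [ 0.   -0.27 -0.96]
 [-0.    0.96 -0.27]]
```

View pics/wrist_1.png

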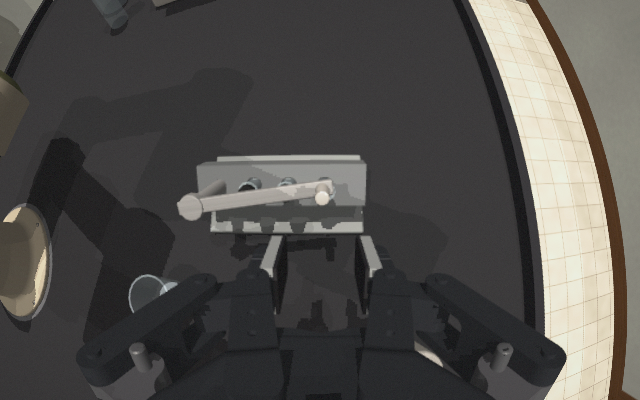

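View pics/side_1.png

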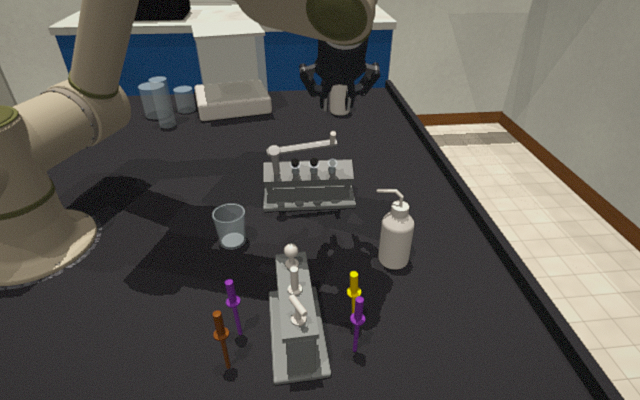

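```bash
cat >> h.py <<'E'
def wray(c,u,v):
    x=(np.asarray(u,float)-c['cx'])/c['fx']; y=(np.asarray(v,float)-c['cy'])/c['fy']; th=np.hypot(x,y)+1e-12
    k=np.tan(th)/th
    return np.stack([x*k,y*k,np.ones_like(x)],-1)
def wcloud(c):
    v,u=np.mgrid[:400,:640]; p=wray(c,u,v)*c['z_map'][...,None]
    Rm=cv2.Rodrigues(np.array(c['rvec'],float))[0]
    w=(p-np.array(c['tvec']).ravel())@Rm; w[c['z_map']==0]=np.nan; return w
def wproj(c,P):
    Rm=cv2.Rodrigues(np.array(c['rvec'],float))[0]
    p=np.atleast_2d(P)@Rm.T+np.array(c['tvec']).ravel(); r=np.hypot(p[:,0],p[:,1]); k=c['fx']*np.arctan2(r,p[:,2])/r
    return np.c_[p[:,0]*k+c['cx'],p[:,1]*k+c['cy']]
E
python3 - <<'E'
from h import *
c=load('wrist','1'); W=wcloud(c)
crop(c,165,385,145,245,3.5,'w1c.png')
# rack-aligned coords relative to (583,100,106)
O=np.array([583,100,106.]); B=np.c_[row,up,ax]
L=(W-O)@B
sel=np.zeros((400,640),bool); sel[145:245,165:385]=1
for nm,a,b in(('knob',77,100),('bartop',56,66),('rim',-4,3),('slab',-60,-5)):
    P=L[sel&(L[...,2]>a)&(L[...,2]<b)&(abs(L[...,0])<140)]
    print(nm,len(P),P.min(0).round(1),P.max(0).round(1),np.median(P,0).round(1))
for r in range(-60,110,4):
    k=(sel&(L[...,2]>r)&(L[...,2]<r+4)&(abs(L[...,0])<120)&(abs(L[...,1])<45)); 
    if k.sum(): print(r,k.sum(),L[k].min(0).round(0),L[k].max(0).round(0),end=' | ')
E
```

```text
knob 239 [33.4  5.3 77.1] [44.9 16.4 97.7] [39.1 12.1 95.6]
bartop 2198 [-99.6 -20.2  56.3] [49.8 18.4 66. ] [-20.5   2.7  64.2]
rim 33 [-88.5 -12.   -4. ] [52.3  2.8  3. ] [-77.3  -3.9  -0.3]
slab 5088 [-114.3  -32.8  -57.2] [90.9 18.6 -5.5] [  4.6   4.4 -26.8]
-60 8 [-109.   17.  -57.] [-19.  18. -56.] | -56 173 [-114.   17.  -56.] [ 90.  18. -52.] | -48 158 [-114.   17.  -47.] [ 87.  18. -44.] | -44 75 [-106.   17.  -44.] [ 90.  19. -41.] | -40 28 [-114.   17.  -37.] [ 39.  18. -36.] | -36 163 [-114.   17.  -36.] [ 90.  19. -32.] | -32 216 [-110.  -33.  -32.] [ 91.  18. -28.] | -28 4104 [-114.  -32.  -28.] [ 91.  18. -24.] | -24 41 [-87. -10. -24.] [ 68.   5. -20.] | -20 34 [-85. -12. -20.] [  6.   1. -16.] | -16 37 [-86. -10. -16.] [  5.   1. -12.] | -12 35 [-83. -13. -12.] [ 6.  1. -8.] | -8 22 [-87. -11.  -8.] [-35.   1.  -4.] | -4 17 [-89. -10.  -4.] [-77.   0.  -0.] | 0 49 [-81. -17.   0.] [53.  3.  4.] | 4 98 [-86. -16.   4.] [53.  3.  8.] | 8 34 [-87.  -8.   8.] [ 1.  2. 12.] | 12 62 [-83. -16.  12.] [ 3.  2. 16.] | 16 58 [-87. -16.  16.] [ 3.  2. 20.] | 20 16 [-86.  -6.  20.] [-78.   1.  24.] | 24 12 [-86.  -5.  24.] [-77.   0.  28.] | 28 17 [-88.  -6.  28.] [-77.   0.  32.] | 32 14 [-87.  -5.  32.] [-77.   0.  36.] | 36 10 [-84.  -4.  36.] [-78.   1.  39.] | 40 11 [-85.  -3.  40.] [-78.   1.  44.] | 44 5 [-82.  -3.  44.] [-78.   0.  45.] | 52 2 [-87.   2.  56.] [-76.   5.  56.] | 56 67 [-85.   1.  56.] [46. 18. 60.] | 60 865 [-100.  -20.   60.] [50. 18. 64.] | 64 1586 [-100.  -20.   64.] [48. 17. 68.] | 68 14 [-79.  -6.  68.] [45. 16. 72.] | 72 15 [35. 14. 72.] [43. 16. 76.] | 76 14 [33. 11. 76.] [45. 16. 79.] | 80 16 [33. 11. 80.] [45. 16. 83.] | 84 17 [34. 12. 84.] [45. 16. 88.] | 88 18 [34. 12. 89.] [45. 16. 92.] | 92 103 [34.  5. 92.] [45. 16. 96.] | 96 75 [34.  6. 96.] [44. 15. 98.] |
```

View pics/w1c.png

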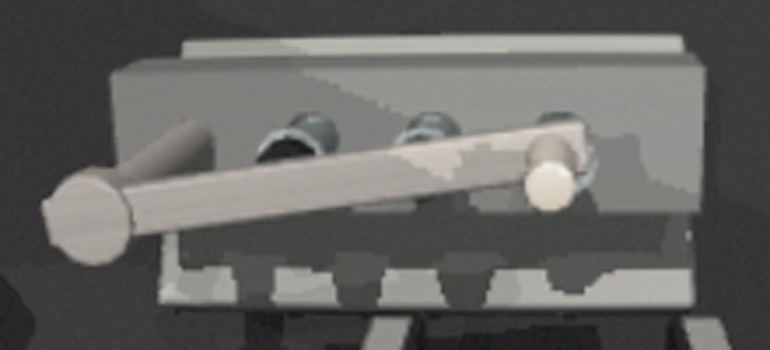

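```bash
cat >> h.py <<'E'
O=np.array([583,100,106.]); B=np.c_[row,up,ax]
def loc(P): return (np.asarray(P)-O)@B
def glo(l): return O+B@np.asarray(l,float)
PIV=np.array([-86.5,-7.,70.])
E
python3 - <<'E'
from h import *
s,p,Rc=cur(); print(loc(p))
step(glo([39.2,10.7,70]),Rt(row,-ax))
# boss circle fit in wrist
c=load('wrist','1');L=loc(wcloud(c))
k=np.zeros((400,640),bool);k[190:225,170:208]=1;k&=(L[...,2]>60)&(L[...,0]<-72)
P=L[k];print(P.min(0),P.max(0),len(P)); print(cv2.minEnclosingCircle(P[:,:2].astype(np.float32)))
k=np.zeros((400,640),bool);k[145:245,165:385]=1;k&=(L[...,2]>-29)&(L[...,2]<-24)&(abs(L[...,1])<40)
print(cv2.boxPoints(cv2.minAreaRect(L[k][:,:2].astype(np.float32))).round(1),np.median(L[k][:,2]))
A=np.c_[L[k][:,:2],np.ones(k.sum())];print('plane tilt',np.linalg.lstsq(A,L[k][:,2],rcond=None)[0])
E
```

```text
[ 38.77910254   6.24358597 156.16351991]
delta cm [0.02 8.62 0.46] twist [0.001 0.    0.002] deg 0.2
[-99.55851421 -20.22871536  60.02802779] [-72.08344839   5.72093669  68.42379473] 562
((-85.65998840332031, -5.496338844299316), 15.225106239318848)
[[-114.4  -32.4]
 [  90.8  -33.2]
 [  91.    17.8]
 [-114.2   18.5]] -26.688935868396555
plane tilt [-5.48750813e-04  8.06831708e-04 -2.66948110e+01]
```

```bash
python3 -m handwheel '[{"delta_pos":[0,1.5,0.46],"twist":[0,0,0],"jaw":0.4},{"delta_pos":[0,3,0.46],"twist":[0,0,0],"jaw":0.4},{"delta_pos":[0,4.5,0.46],"twist":[0,0,0],"jaw":0.4},{"delta_pos":[0,6,0.46],"twist":[0,0,0],"jaw":0.4},{"delta_pos":[0,7.2,0.46],"twist":[0,0,0],"jaw":0.4},{"delta_pos":[0,8.2,0.46],"twist":[0,0,0],"jaw":0.4},{"delta_pos":[0,8.6,0.46],"twist":[0,0,0],"jaw":0.4},{"delta_pos":[0,8.6,0.46],"twist":[0,0,0],"jaw":0.25},{"delta_pos":[0,8.6,0.46],"twist":[0,0,0],"jaw":0.1},{"delta_pos":[0,8.6,0.46],"twist":[0,0,0],"jaw":0}]' 25
python3 - <<'E'
from h import *
s,p,Rc=cur(); print(loc(p),s['force'],s['grip_width'])
c=cap('wrist','2');crop(c,220,420,145,295,3.5,'w2c.png')
E
```

```text
time_s: 2.8
eef_pos: [621.5, 73.6, 171.8]
ee_rot: [0.866, -0.5, 0.008, -0.016]
force: [0.1, -0.0, -0.4]
grip_width: 0.005
[39.39920522 11.29156596 69.44787802] [ 0.07253886 -0.03359986 -0.42558793] 0.004588657171956465
```

View pics/w2c.png

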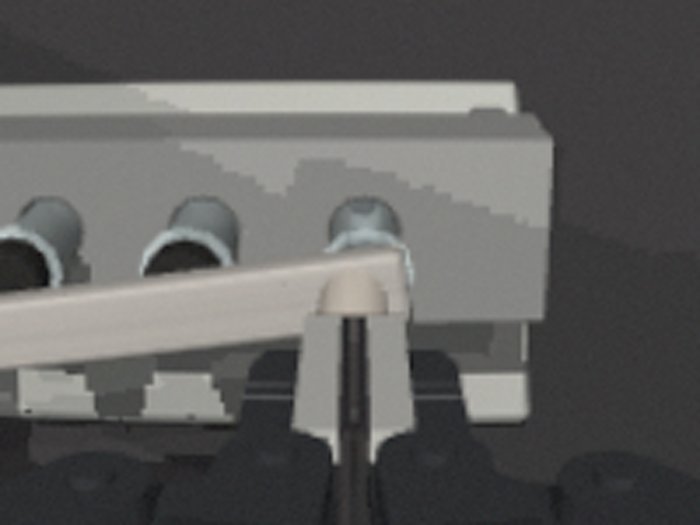

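```bash
python3 - <<'E'
from h import *
c=load('wrist','2'); L=loc(wcloud(c)); f=lambda x,y:(int(round(220+x/3.5)),int(round(145+y/3.5)))
for n,x,y in(('knob',355,300),('knobhi',355,283),('bar',250,300),('bar by knob',395,275),('fingL',325,330),('fingR',395,330),('fingtop',320,360),('slab',500,250),('boss',0,320)):
    u,v=f(x,y); print(n,(u,v),L[v,u].round(1),c['z_map'][v,u])
s,p,Rc=cur(); print(wproj(c,p), wproj(c,p-19*Rc.apply([0,1,0])), wproj(c,glo([39,10.7,97])))
E
```

```text
knob (321, 231) [39.3 15.4 80. ] 173.16219
knobhi (321, 226) [39.3 15.8 73.1] 179.72183
bar (291, 231) [20.8  9.1 64.2] 189.97324
bar by knob (333, 224) [46.7 13.5 63.4] 189.67842
fingL (313, 239) [ 35.4  22.1 107.2] 145.13513
fingR (333, 239) [ 44.8  22.4 108. ] 144.33752
fingtop (311, 248) [ 34.8  22.4 118.2] 134.42267
slab (363, 216) [ 78.2 -11.6 -25.4] 282.0074
boss (220, 236) [-25.6   4.8  64.2] 191.05719
[[321.07720328 230.92004933]] [[321.12853828 243.74278288]] [[320.51165505 251.50017343]]
```

```bash
python3 - <<'E'
from h import *
c=cap('side','2');t=cap('top','2');crop(c,260,400,30,180,4,'s2.png');crop(t,200,320,130,250,5,'t2.png')
s,p,Rc=cur();print(proj(c,p),(proj(c,p)-[260,30])*4,(proj(t,p)-[200,130])*5)
E
```

```text
[[331.67088691 139.82964803]] [[286.68354766 439.31859212]] [[250.39295073 262.4778616 ]]
```

View pics/s2.png

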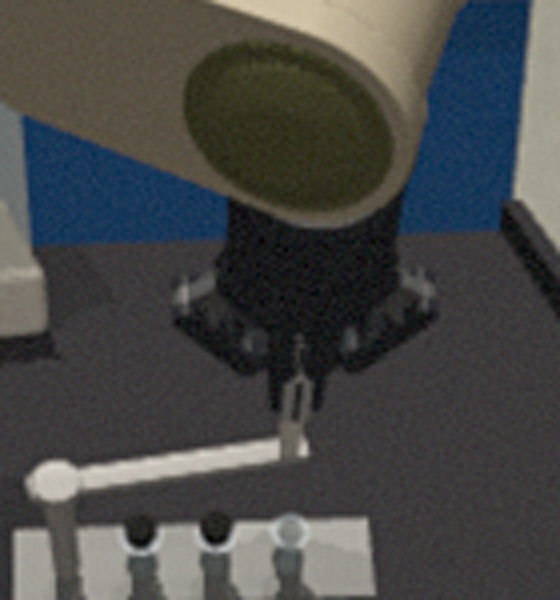

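View pics/t2.png

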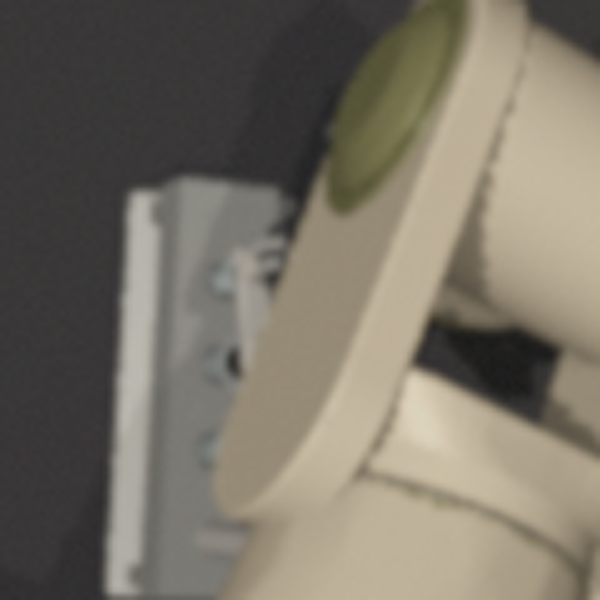

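```bash
python3 - <<'E'
from h import *
for tag in('0','1','2'):
    c=load('wrist',tag); Rm=cv2.Rodrigues(np.array(c['rvec'],float))[0]
    z=c['z_map']; v,u=np.mgrid[:400,:640]; p=wray(c,u,v)*z[...,None]
    A=np.array([[1,0,0],[0,-.27,-.963],[0,.963,-.27]]) # rows cam axes in tool
    P=p@A+np.array([0,-171.4,67.6])
    m=(z>0)&(z<230)&(abs(P[...,0])<60)&(abs(P[...,2])<20)&(P[...,1]>-120)
    for x0 in range(-60,60,10):
        k=m&(P[...,0]>=x0)&(P[...,0]<x0+10)
        if k.sum()>5: print(tag,x0,k.sum(),'ymax',P[k][:,1].max().round(1),'z',np.percentile(P[k][:,2],[2,98]).round(1))
c=load('wrist','0'); crop(c,150,480,200,400,2.3,'w0c.png')
E
```

```text
0 -60 2345 ymax -48.9 z [-10.4  12.9]
0 -50 2853 ymax -41.5 z [-9.9 13.2]
0 -40 1326 ymax -90.8 z [-2.3 17.7]
0 -30 1175 ymax -102.4 z [15.8 17.9]
0 -20 947 ymax -101.1 z [ 9.4 17.7]
0 -10 1635 ymax -101.0 z [ 9.3 11.9]
0 0 1660 ymax -100.7 z [ 9.4 11.9]
0 10 962 ymax -101.2 z [ 9.4 17.7]
0 20 1158 ymax -101.9 z [15.7 17.7]
0 30 1331 ymax -91.4 z [-2.  17.6]
0 40 2869 ymax -41.9 z [-9.9 13.3]
0 50 2371 ymax -48.1 z [-10.4  12.8]
1 -60 1500 ymax -82.1 z [-7.4 12.7]
1 -50 4874 ymax -74.3 z [-11.2  12.8]
1 -40 1483 ymax -42.2 z [-11.2  12.1]
1 -30 2181 ymax -33.0 z [ 6.4 17.5]
1 -20 3050 ymax -30.1 z [-9.6 17.7]
1 -10 1627 ymax -100.8 z [ 9.4 11.9]
1 0 1621 ymax -101.2 z [ 9.4 11.8]
1 10 3043 ymax -30.3 z [-8.9 17.7]
1 20 2188 ymax -32.9 z [ 6.4 17.5]
1 30 1449 ymax -40.2 z [-11.3  12.1]
1 40 4904 ymax -74.1 z [-11.1  12.8]
1 50 1465 ymax -81.5 z [-7.5 12.8]
2 -60 1226 ymax 12.5 z [-15.1  13.8]
2 -50 3124 ymax 12.1 z [-12.1  12.6]
2 -40 3715 ymax 12.3 z [-10.2  12.4]
2 -30 2393 ymax 12.5 z [-9.8 13.3]
2 -20 2574 ymax 12.9 z [-8.2 17.7]
2 -10 4384 ymax 13.0 z [-7.4 17.5]
2 0 4445 ymax 12.3 z [-7.3 17.5]
2 10 2193 ymax 8.2 z [ 6.3 17.8]
2 20 2046 ymax -71.2 z [-7.7 13.4]
2 30 3361 ymax -75.7 z [-8.2 12.4]
2 40 2758 ymax -88.1 z [ 1.9 12.6]
2 50 911 ymax -99.4 z [ 5.5 14. ]
```

View pics/w0c.png

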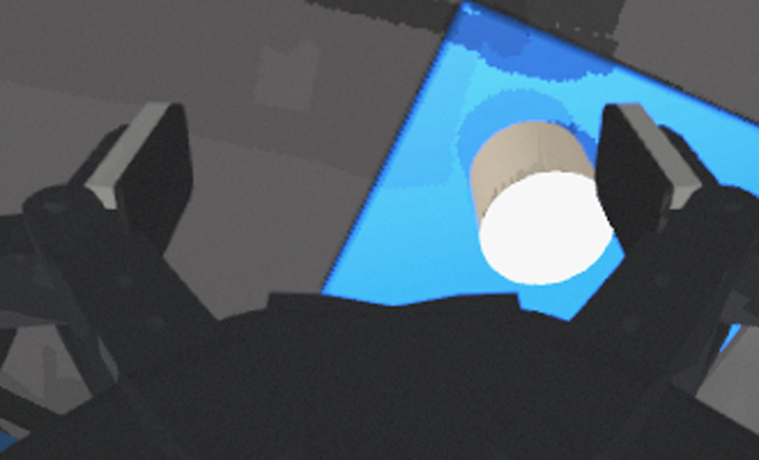

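The reported TCP lies about 28 mm beyond the real fingertips: the palm is at -101 mm instead of -73, and the shut fingers stop right at the knob top. So I'll count the real tip as eef minus 28 mm along tool y, open up, and go 28 mm deeper.

```bash
python3 -m handwheel '[{"delta_pos":[0,-1,0],"twist":[0,0,0],"jaw":0.4},{"delta_pos":[0,-1,0],"twist":[0,0,0],"jaw":0.4},{"delta_pos":[0,-1,0],"twist":[0,0,0],"jaw":0.4},{"delta_pos":[0,0,0],"twist":[0,0,0],"jaw":0.4},{"delta_pos":[0,1,0],"twist":[0,0,0],"jaw":0.4},{"delta_pos":[0,2,0],"twist":[0,0,0],"jaw":0.4},{"delta_pos":[0,2.6,0],"twist":[0,0,0],"jaw":0.4},{"delta_pos":[0,2.6,0],"twist":[0,0,0],"jaw":0.2},{"delta_pos":[0,2.6,0],"twist":[0,0,0],"jaw":0},{"delta_pos":[0,2.6,0],"twist":[0,0,0],"jaw":0}]' 25
python3 - <<'E'
from h import *
s,p,Rc=cur(); print(loc(p),s['force'],s['grip_width'])
c=cap('wrist','3');crop(c,220,420,145,295,3.5,'w3c.png')
E
```

```text
time_s: 3.78
eef_pos: [621.7, 87.3, 148.2]
ee_rot: [0.866, -0.5, 0.009, -0.016]
force: [2.4, 3.8, -4.9]
grip_width: 0.131
[39.11328297 11.36066046 42.20889103] [ 2.38998982  3.84232283 -4.91813777] 0.13078764909310114
```

View pics/w3c.png

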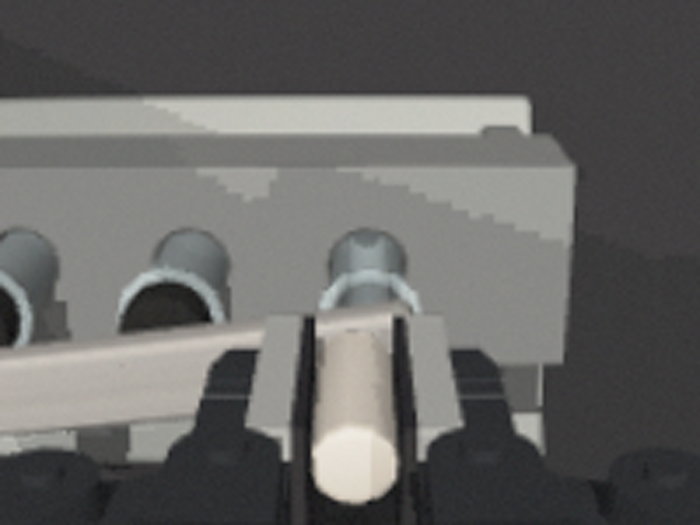

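```bash
python3 - <<'E'
import numpy as np
r=125.5;t0=np.radians(8.2)
for d in (4,11,19,28,37,46,55,64,73,80,84):
    t=np.radians(8.2+d); print(8.2+d,(r*(np.cos(t)-np.cos(t0))/10).round(2),(r*(np.sin(t)-np.sin(t0))/10).round(2))
E
```

```text
12.2 -0.16 0.86
19.2 -0.57 2.34
27.2 -1.26 3.95
36.2 -2.29 5.62
45.2 -3.58 7.12
54.2 -5.08 8.39
63.2 -6.76 9.41
72.2 -8.59 10.16
81.2 -10.5 10.61
88.2 -12.03 10.75
92.2 -12.9 10.75
```

```bash
python3 -m handwheel '[{"delta_pos":[-0.16,0,0.86],"twist":[0,0,0],"jaw":0},{"delta_pos":[-0.57,0,2.34],"twist":[0,0,0],"jaw":0},{"delta_pos":[-1.26,0,3.95],"twist":[0,0,0],"jaw":0},{"delta_pos":[-2.29,0,5.62],"twist":[0,0,0],"jaw":0},{"delta_pos":[-3.58,0,7.12],"twist":[0,0,0],"jaw":0},{"delta_pos":[-5.08,0,8.39],"twist":[0,0,0],"jaw":0},{"delta_pos":[-6.76,0,9.41],"twist":[0,0,0],"jaw":0},{"delta_pos":[-8.59,0,10.16],"twist":[0,0,0],"jaw":0},{"delta_pos":[-10.5,0,10.61],"twist":[0,0,0],"jaw":0},{"delta_pos":[-12.03,0,10.75],"twist":[0,0,0],"jaw":0}]' 25
python3 - <<'E'
from h import *
s,p,Rc=cur(); print(loc(p),s['force'],s['grip_width'],s['joints'].round(2))
c=cap('wrist','4');cap('side','4');cap('top','4')
E
```

```text
time_s: 4.67
eef_pos: [503.7, 185.6, 203.0]
ee_rot: [0.866, -0.5, 0.008, -0.016]
force: [1.4, -1.0, -7.2]
grip_width: 0.126
[-82.34556064 120.03107053  42.70089239] [ 1.37356518 -1.03426076 -7.20578397] 0.1261408969906784 [-0.15  0.29  1.63  0.54  1.33 -0.27]
```

View pics/wrist_4.png

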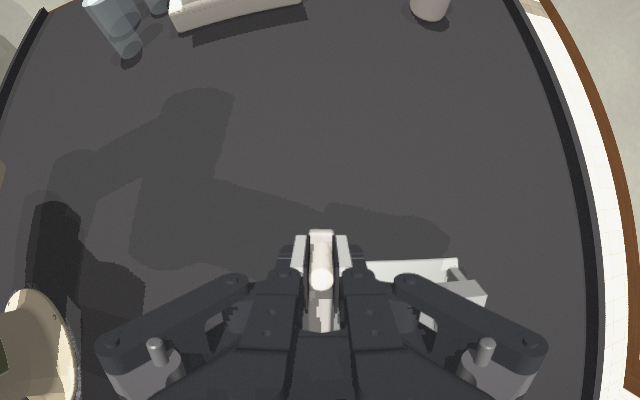

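View pics/side_4.png

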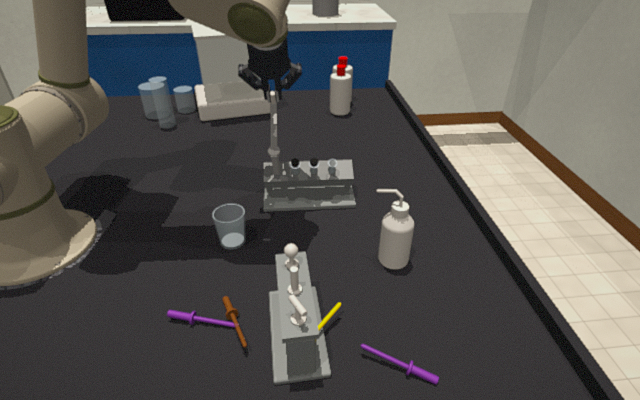

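The bar is now at about 88° over the slope side. The free-standing coloured look-alikes have toppled by themselves; nothing touched them. I'll release the knob and retreat, then look at the open vial.

```bash
python3 -m handwheel '[{"delta_pos":[0,0,0],"twist":[0,0,0],"jaw":0.2},{"delta_pos":[0,0,0],"twist":[0,0,0],"jaw":0.35},{"delta_pos":[0,0,0],"twist":[0,0,0],"jaw":0.4},{"delta_pos":[0,-2,0],"twist":[0,0,0],"jaw":0.4},{"delta_pos":[0,-4.5,0],"twist":[0,0,0],"jaw":0.4},{"delta_pos":[0,-7,0],"twist":[0,0,0],"jaw":0.4},{"delta_pos":[3,-8,-3],"twist":[0,0,0],"jaw":0.4},{"delta_pos":[6,-8,-6],"twist":[0,0,0],"jaw":0.4},{"delta_pos":[9,-8,-9.5],"twist":[0,0,0],"jaw":0.4},{"delta_pos":[12,-8,-12.5],"twist":[0,0,0],"jaw":0.4}]' 25
python3 - <<'E'
from h import *
import time
c=cap('wrist','5');s,p,Rc=cur(); print(loc(p),s['force'],s['grip_width'],s['joints'].round(2))
t=cap('top','5');crop(c,180,440,100,260,3,'w5c.png');crop(t,330,470,150,310,4,'t5.png')
E
```

```text
time_s: 5.65
eef_pos: [615.2, 34.9, 211.2]
ee_rot: [0.866, -0.501, 0.009, -0.016]
force: [1.1, -0.8, -0.0]
grip_width: 0.398
[ 37.49193606  -9.64141199 119.98219449] [ 1.26186765 -4.5622596  -2.86623617] 0.39732279221954075 [-0.37  0.56  1.22  0.49  1.55 -0.38]
```

View pics/w5c.png

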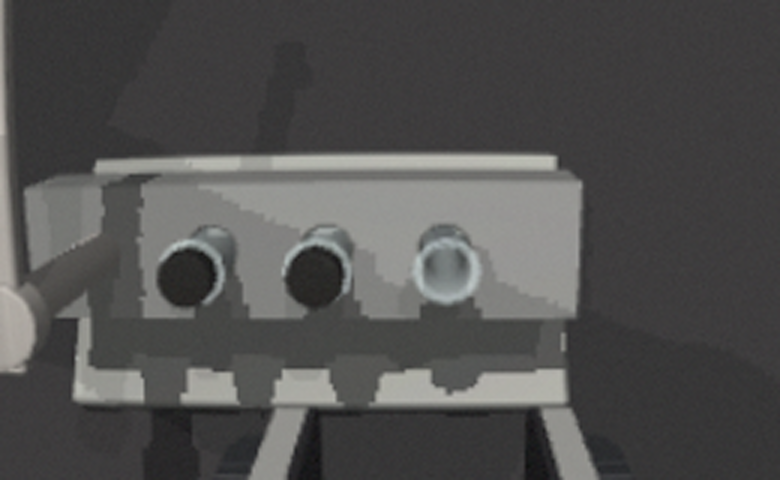

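View pics/t5.png

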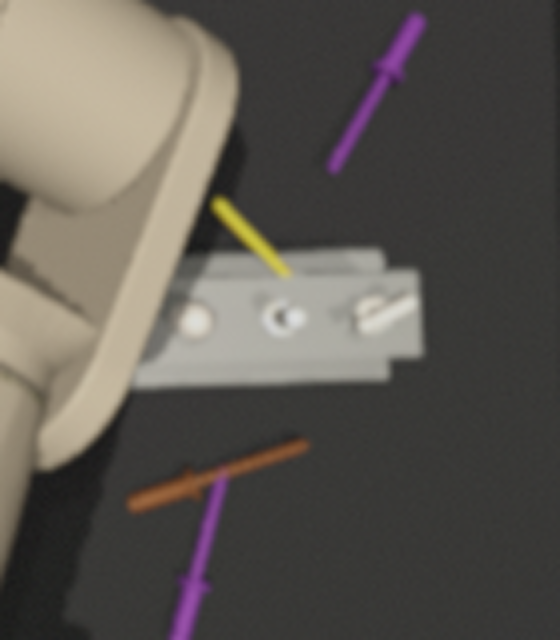

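```bash
python3 - <<'E'
from h import *
c=cap('wrist','6'); s,p,Rc=cur(); print('tcp loc',loc(p))
L=loc(wcloud(c)); g=c['frame'].astype(int); sel=np.zeros((400,640),bool); sel[165:215,215:350]=1
dark=sel&(g.sum(2)<110)
n,lab,st,ce=cv2.connectedComponentsWithStats(dark.astype(np.uint8))
for i in range(1,n):
    if st[i,4]>80:
        P=L[lab==i]; P=P[(P[:,2]>8)&(P[:,2]<25)]
        if len(P)<30: continue
        top=P[P[:,2]>np.percentile(P[:,2],50)-1.5]
        print(ce[i].round(1),st[i],np.median(P,0).round(1),top.min(0).round(1),top.max(0).round(1),cv2.minEnclosingCircle(top[:,:2].astype(np.float32)))
# rim: bright ring ; take points near row 42, ax 0..10
k=sel&(abs(L[...,0]-42)<14)&(abs(L[...,1]+6)<14)&(L[...,2]>1)&(L[...,2]<10)
P=L[k];print('rim',len(P),P.min(0).round(1),P.max(0).round(1),cv2.minEnclosingCircle(P[:,:2].astype(np.float32)),np.histogram(P[:,2],5))
crop(c,300,350,165,215,12,'w6c.png')
pr=lambda l:(wproj(c,glo(l))[0]).round(1)
for l in([42,-6.5,5],[42+11.5,-6.5,5],[42-11.5,-6.5,5],[42,5,5],[42,-18,5]): print(l,pr(l),((pr(l)-[300,165]+.5)*12).round())
E
```

```text
tcp loc [ 34.13747     -3.82810739 121.06499051]
rim 242 [ 31.1 -18.4   1.1] [53.2  3.4  7.1] ((42.117515563964844, -7.586481094360352), 11.329919815063477) (array([ 37,  61, 113,  29,   2]), array([1.10198918, 2.30531158, 3.50863397, 4.71195636, 5.91527876,
       7.11860115]))
[42, -6.5, 5] [328.4 186.3] [347. 262.]
[53.5, -6.5, 5] [340.4 186.3] [491. 262.]
[30.5, -6.5, 5] [316.3 186.4] [202. 263.]
[42, 5, 5] [328.4 174.5] [347. 120.]
[42, -18, 5] [328.4 198. ] [347. 402.]
```

View pics/w6c.png

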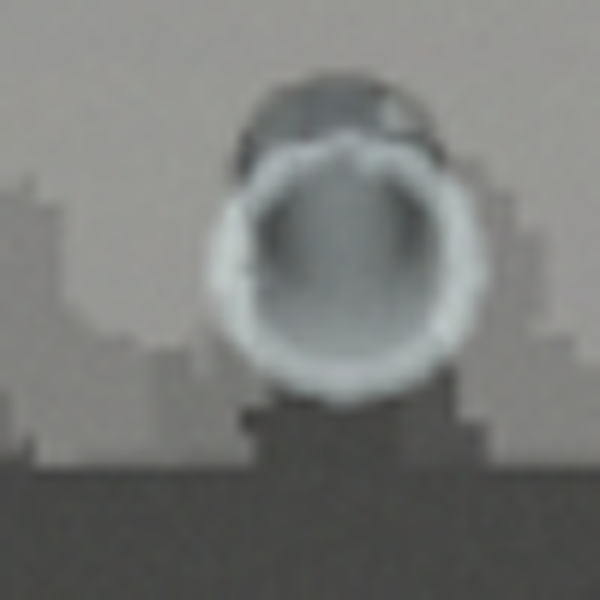

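```bash
python3 - <<'E'
from h import *
s,p,Rc=cur(); print(p)
d,w=step([521,-274,200],Rt(row,[0,0,-1.]))
d,w=step([521,-230,230],Rt(row,[0,0,-1.]))
E
```

```text
[614.77492532  34.94422353 208.93130359]
delta cm [ -8.16 -14.83 -27.51] twist [-0.524 -0.003 -0.003] deg 30.0
delta cm [ -8.34 -15.22 -22.2 ] twist [-0.524 -0.003 -0.003] deg 30.0
```

```bash
python3 -m handwheel '[{"delta_pos":[-0.8,-1.5,-2.2],"twist":[-0.052,0,0],"jaw":0.4},{"delta_pos":[-1.6,-3,-5],"twist":[-0.104,0,0],"jaw":0.4},{"delta_pos":[-2.4,-5,-8],"twist":[-0.157,0,0],"jaw":0.4},{"delta_pos":[-3.2,-7,-11],"twist":[-0.21,0,0],"jaw":0.4},{"delta_pos":[-4,-9,-14],"twist":[-0.262,0,0],"jaw":0.4},{"delta_pos":[-5,-11,-17],"twist":[-0.314,0,0],"jaw":0.4},{"delta_pos":[-6,-13,-20],"twist":[-0.366,0,0],"jaw":0.4},{"delta_pos":[-7,-14,-23],"twist":[-0.42,0,0],"jaw":0.4},{"delta_pos":[-8,-14.8,-26],"twist":[-0.472,0,0],"jaw":0.4},{"delta_pos":[-8.2,-14.8,-27.5],"twist":[-0.524,-0.003,-0.003],"jaw":0.4}]' 25
python3 - <<'E'
from h import *
for i in range(6):
    s,p,Rc=cur(); print(s['time_s'],p.round(2)); c=imaging.capture('wrist') if i<5 else cap('wrist','7')
step([521,-274,200],Rt(row,[0,0,-1.]))
W=wcloud(c); crop(c,200,440,90,290,3,'w7c.png')
X,Y,Z=W[...,0],W[...,1],W[...,2]
m=(X>480)&(X<570)&(abs(Y+273)<20)
for a,b in((103.5,107),(107,141),(142,150)):
    P=W[m&(Z>a)&(Z<b)]; print(a,b,len(P),P.mean(0).round(1),((P.min(0)+P.max(0))/2).round(1),np.ptp(P,axis=0).round(1))
m=(X>480)&(X<570)&(Y>-420)&(Y<-180)&(Z>97)&(Z<102); print(cv2.minAreaRect(W[m][:,:2].astype(np.float32)),np.median(Z[m]))
E
```

```text
time_s: 6.63
eef_pos: [519.4, -274.8, 203.9]
ee_rot: [-0.705, 0.709, -0.011, 0.015]
force: [0.1, -0.8, -0.2]
grip_width: 0.4
6.6333 [ 519.42 -274.76  203.95]
6.6833 [ 519.3  -273.91  202.38]
6.7333 [ 519.97 -271.8   203.04]
6.7833 [ 520.64 -271.05  203.67]
6.8333 [ 521.05 -270.88  203.91]
6.8833 [ 521.24 -270.94  203.89]
delta cm [-0.02  0.38 -0.29] twist [0.001 0.003 0.006] deg 0.4
103.5 107 143 [ 521.5 -268.4  104.2] [ 521.  -270.4  105.2] [20.1 16.6  3.4]
107 141 123 [ 521.3 -267.1  125.3] [ 521.3 -268.5  123.9] [11.3  6.1 33.6]
142 150 170 [ 521.2 -271.1  144.4] [ 521.2 -271.2  144.5] [10.3 11.7  4.6]
((521.2779541015625, -272.3997497558594), (50.59029006958008, 166.2362823486328), 1.8867573738098145) 99.77970753256277
```

View pics/w7c.png

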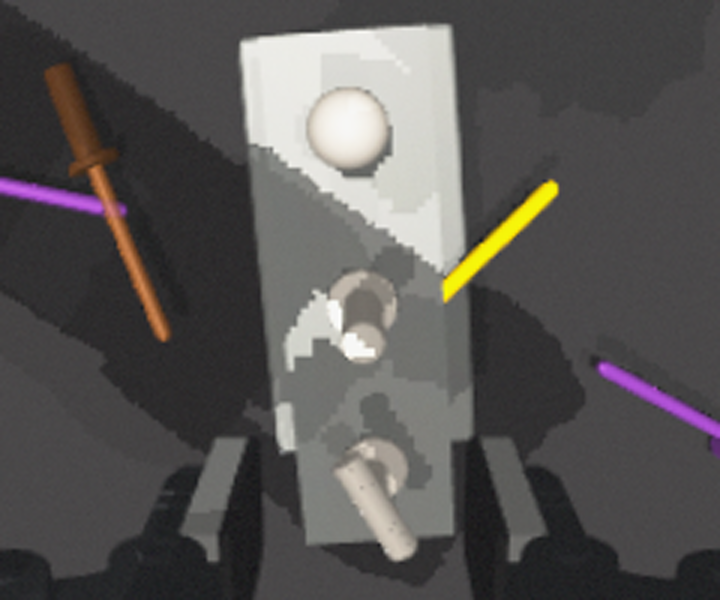

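```bash
python3 - <<'E'
from h import *
c=load('wrist','7'); W=wcloud(c); g=c['frame'].astype(int)
k=(g[...,0]>150)&(g[...,1]>130)&(g[...,2]<60); k[:,:340]=0;k[:,400:]=0
P=W[k];print(len(P),P.min(0).round(),P.max(0).round()); print(P[P[:,0]<550].round())
s,p,Rc=cur();print(p);step([521.2,-272,80],Rt(row,[0,0,-1.]))
E
```

```text
298 [nan nan nan] [nan nan nan]
[]
[ 521.2810649  -271.05633872  203.7578015 ]
delta cm [-0.08 12.38 -0.08] twist [0.001 0.003 0.006] deg 0.4
```

```bash
python3 -m handwheel '[{"delta_pos":[0,3,-0.1],"twist":[0,0.003,0.006],"jaw":0.32},{"delta_pos":[0,5.5,-0.1],"twist":[0,0.003,0.006],"jaw":0.32},{"delta_pos":[0,7.5,-0.1],"twist":[0,0.003,0.006],"jaw":0.32},{"delta_pos":[0,9.5,-0.1],"twist":[0,0.003,0.006],"jaw":0.32},{"delta_pos":[0,11,-0.1],"twist":[0,0.003,0.006],"jaw":0.32},{"delta_pos":[0,12,-0.1],"twist":[0,0.003,0.006],"jaw":0.32},{"delta_pos":[0,12.3,-0.1],"twist":[0,0.003,0.006],"jaw":0.32},{"delta_pos":[0,12.3,-0.1],"twist":[0,0.003,0.006],"jaw":0.32},{"delta_pos":[0,12.3,-0.1],"twist":[0,0.003,0.006],"jaw":0.32},{"delta_pos":[0,12.3,-0.1],"twist":[0,0.003,0.006],"jaw":0.32}]' 25
python3 - <<'E'
from h import *
c=cap('wrist','8');s,p,Rc=cur();print(p,s['force']);crop(c,200,440,150,300,3,'w8c.png')
step([521.2,-272,80],Rt(row,[0,0,-1.]))
E
```

```text
time_s: 7.77
eef_pos: [521.8, -273.4, 80.9]
ee_rot: [-0.706, 0.708, -0.013, 0.013]
force: [0.1, 0.3, 0.6]
grip_width: 0.321
[ 521.69065573 -273.40718252   80.7919834 ] [0.40680281 0.49927688 0.91149148]
delta cm [-0.05  0.08  0.14] twist [ 0.002 -0.    -0.   ] deg 0.1
```

View pics/w8c.png

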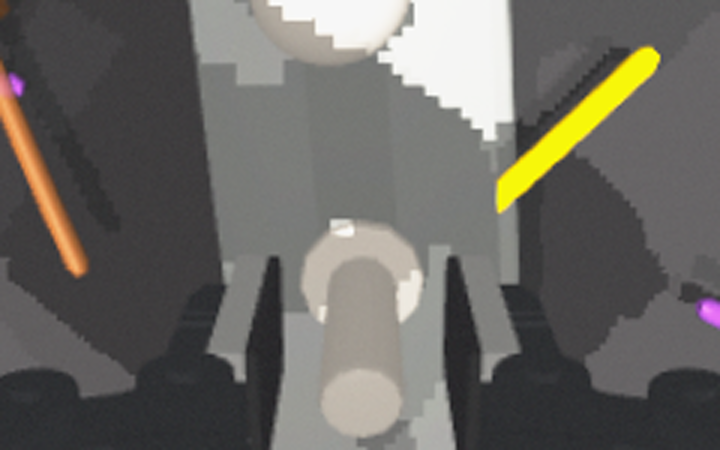

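```bash
python3 -m handwheel '[{"delta_pos":[0,0,0.12],"twist":[0,0,0],"jaw":0.2},{"delta_pos":[0,0,0.12],"twist":[0,0,0],"jaw":0},{"delta_pos":[0,0,0.12],"twist":[0,0,0],"jaw":0},{"delta_pos":[0,0,0.12],"twist":[0,0,0],"jaw":0},{"delta_pos":[0,-1,0.12],"twist":[0,0,0],"jaw":0},{"delta_pos":[0,-2.5,0.12],"twist":[0,0,0],"jaw":0},{"delta_pos":[0,-5,0.12],"twist":[0,0,0],"jaw":0},{"delta_pos":[0,-7.5,0.12],"twist":[0,0,0],"jaw":0},{"delta_pos":[0,-10,0.12],"twist":[0,0,0],"jaw":0},{"delta_pos":[0,-12.5,0.12],"twist":[0,0,0],"jaw":0}]' 80
python3 - <<'E'
from h import *
c=cap('wrist','9');s=cap('side','9');s_,p,Rc=cur();print(p,s_['force'],s_['grip_width']);crop(c,200,440,150,300,3,'w9c.png');crop(s,230,370,150,350,3,'s9.png')
# target: rod tip 8mm above rim along axis: collar underside local (42.1,-7.1,4.2+84), eef = collar + (26-?)...
E
```

```text
time_s: 8.65
eef_pos: [521.2, -271.7, 206.5]
ee_rot: [-0.707, 0.707, -0.014, 0.013]
force: [-1.4, 0.1, -0.2]
grip_width: 0.117
[ 522.66707871 -272.76307259  209.49133686] [ 0.06265657 -0.0404004  -0.9202686 ] 0.11252595038336204
```

View pics/w9c.png

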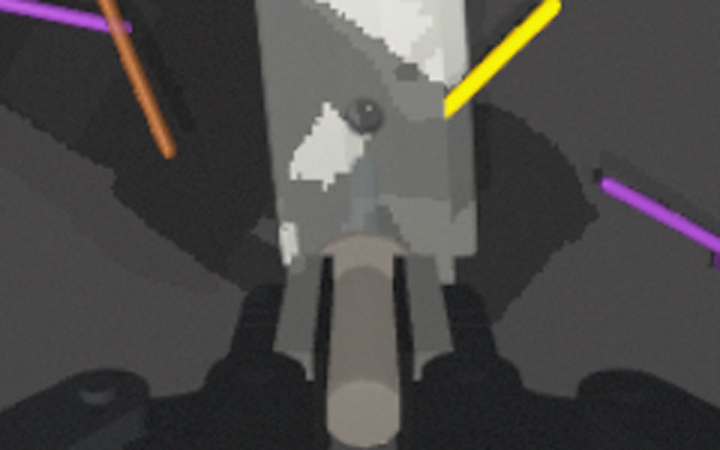

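View pics/s9.png

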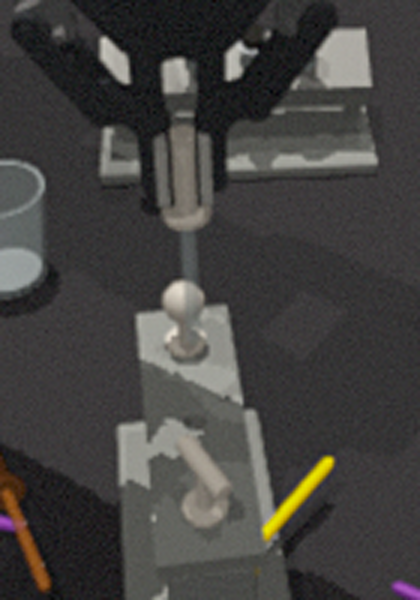

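```bash
python3 - <<'E'
from h import *
c=cap('wrist','10');s_,p,Rc=cur();print(p)
A=np.array([[1,0,0],[0,-.27,-.963],[0,.963,-.27]])
Rm=cv2.Rodrigues(np.array(c['rvec'],float))[0]
P=Rc.inv().apply((wcloud(c)-p).reshape(-1,3)).reshape(400,640,3)
L=P
for a,b in((-67,-62),(-60,-45),(-45,-30),(-24.5,-22),(-24,-18.5),(-15,10),(10,40)):
    k=(abs(P[...,0])<13)&(abs(P[...,2])<13)&(P[...,1]>a)&(P[...,1]<b)
    if a in(-60,-45): k&=abs(P[...,0])<5.5
    Q=P[k]
    if len(Q):print(a,b,len(Q),Q.min(0).round(1),Q.max(0).round(1),Q.mean(0).round(1))
E
```

```text
[ 521.95860115 -272.25173465  206.82351167]
-67 -62 637 [-11.4 -67.   -6.1] [ 11.8 -62.   12.1] [  0.2 -65.4   4.5]
-60 -45 430 [ -5.5 -60.  -10.7] [  5.5 -45.1  12. ] [  0.  -53.1   5.1]
-45 -30 302 [ -5.5 -45.    2.3] [  5.3 -30.2  11.8] [  0.1 -38.    5.1]
-24.5 -22 36 [ -8.4 -24.4   5.8] [  9.  -22.2  10.4] [  0.3 -23.5   8.7]
-24 -18.5 29 [ -8.4 -24.    5.8] [  9.  -21.8  10.2] [ -0.6 -23.1   8.4]
-15 10 73 [-3.1 -3.4 -1. ] [3.9 9.9 3.5] [0.5 3.9 2.2]
10 40 140 [-2.8 10.1 -0.1] [ 3.9 39.9  3.5] [ 0.4 24.4  2.3]
```

```bash
cat >> h.py <<'E'
VM=np.array([42.1,-7.1,4.2])
def rod_eef(h): return glo(VM+[-.2,0,h-20])
E
python3 - <<'E'
from h import *
for h in(121,91): print(rod_eef(h)); step(rod_eef(h),Rt(row,-ax))
E
```

```text
[622.7190865   39.75530428 193.55587248]
delta cm [ 8.91  1.23 31.56] twist [ 0.527 -0.     0.002] deg 30.2
[623.26874214  54.74523019 167.57511036]
delta cm [ 8.9   3.82 33.07] twist [ 0.527 -0.     0.002] deg 30.2
```

```bash
python3 -m handwheel '[{"delta_pos":[0.5,-1.5,1.5],"twist":[0,0,0],"jaw":0},{"delta_pos":[1.5,-3,4],"twist":[0,0,0],"jaw":0},{"delta_pos":[2.5,-4,7],"twist":[0.05,0,0],"jaw":0},{"delta_pos":[3.5,-4,10.5],"twist":[0.12,0,0],"jaw":0},{"delta_pos":[4.5,-4,14],"twist":[0.2,0,0],"jaw":0},{"delta_pos":[5.5,-4,17.5],"twist":[0.28,0,0],"jaw":0},{"delta_pos":[6.5,-3,21],"twist":[0.36,0,0],"jaw":0},{"delta_pos":[7.5,-2,24.5],"twist":[0.44,0,0],"jaw":0},{"delta_pos":[8.3,-1,28],"twist":[0.527,0,0.002],"jaw":0},{"delta_pos":[8.9,0.5,31],"twist":[0.527,0,0.002],"jaw":0}]' 80
python3 - <<'E'
from h import *
s,p,Rc=cur();print(s['time_s'],p,s['grip_width'],s['force'])
step(rod_eef(96),Rt(row,-ax))
E
```

```text
time_s: 9.63
eef_pos: [621.8, 35.0, 196.7]
ee_rot: [0.868, -0.497, 0.013, -0.015]
force: [0.5, -0.2, -0.5]
grip_width: 0.117
9.6333 [621.83947726  34.98432695 196.66281075] 0.117355714201311 [ 0.54687938 -0.19141814 -0.54952067]
delta cm [0.08 3.01 0.24] twist [-0.007 -0.006 -0.005] deg 0.6
```

```bash
python3 -m handwheel '[{"delta_pos":[0,1,0],"twist":[0,0,0],"jaw":0},{"delta_pos":[0,2,0],"twist":[0,0,0],"jaw":0},{"delta_pos":[0,2.4,0],"twist":[0,0,0],"jaw":0},{"delta_pos":[0,2.4,0],"twist":[0,0,0],"jaw":0},{"delta_pos":[0,2.4,0],"twist":[0,0,0],"jaw":0},{"delta_pos":[0,2.4,0],"twist":[0,0,0],"jaw":0},{"delta_pos":[0,2.4,0],"twist":[0,0,0],"jaw":0},{"delta_pos":[0,2.4,0],"twist":[0,0,0],"jaw":0},{"delta_pos":[0,2.4,0],"twist":[0,0,0],"jaw":0},{"delta_pos":[0,2.4,0],"twist":[0,0,0],"jaw":0}]' 80
python3 - <<'E'
from h import *
c=cap('wrist','11');sd=cap('side','11');s,p,Rc=cur();print(s['time_s'],p,loc(p),s['grip_width'],s['force'])
step(rod_eef(96),Rt(row,-ax))
Lp=loc(wcloud(c))
# stem points
for a in range(22,100,8):
    k=(abs(Lp[...,0]-42)<8)&(abs(Lp[...,1]+5)<12)&(Lp[...,2]>a)&(Lp[...,2]<a+8); k[:,:290]=0;k[:,360:]=0
    Q=Lp[k]
    if len(Q)>3: print(a,len(Q),'row',Q[:,0].min().round(1),Q[:,0].max().round(1),'upmax',Q[:,1].max().round(1))
k=(abs(Lp[...,0]-42)<14)&(abs(Lp[...,1]+6)<14)&(Lp[...,2]>1)&(Lp[...,2]<8);P=Lp[k]; print('rim',P.min(0).round(1),P.max(0).round(1),cv2.minEnclosingCircle(P[:,:2].astype(np.float32)))
crop(c,270,370,150,270,6,'w11c.png'); crop(sd,290,370,80,190,6,'s11.png')
E
```

```text
time_s: 10.47
eef_pos: [622.4, 46.5, 178.6]
ee_rot: [0.866, -0.499, 0.011, -0.015]
force: [-0.4, 0.7, 0.4]
grip_width: 0.117
10.5667 [622.30106765  46.62604511 178.51905543] [41.23049247 -8.68543422 88.75233013] 0.11516243944588515 [ 0.60771113  0.46857426 -0.24025509]
delta cm [0.07 0.86 0.16] twist [-0.002 -0.002 -0.003] deg 0.2
30 14 row 37.3 43.4 upmax -5.0
38 27 row 37.4 44.1 upmax -5.1
46 33 row 37.5 44.0 upmax -4.6
54 37 row 37.6 44.0 upmax -5.1
62 35 row 37.8 43.9 upmax -4.9
70 44 row 37.9 44.4 upmax -5.0
78 49 row 37.4 44.3 upmax -4.9
86 13 row 39.4 43.6 upmax -5.3
rim [ 31.6 -16.9   1.1] [53.2  3.3  6.4] ((42.24474334716797, -7.387720584869385), 11.176589012145996)
```

View pics/w11c.png

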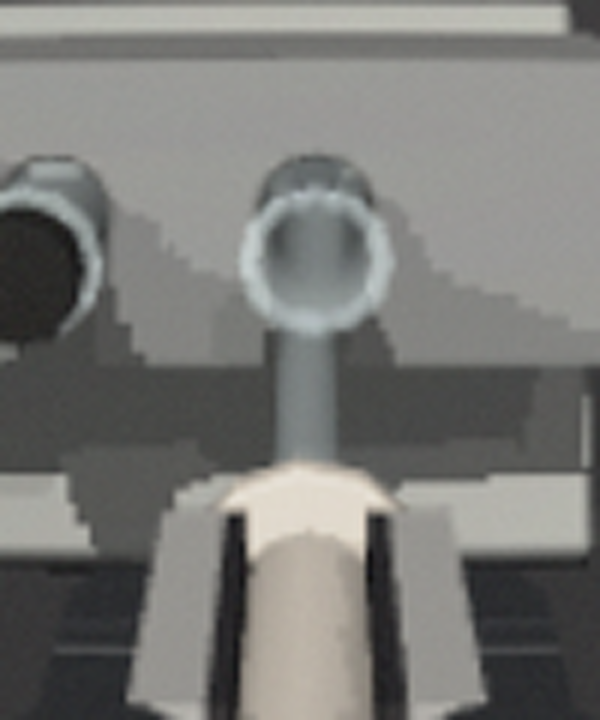

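View pics/s11.png

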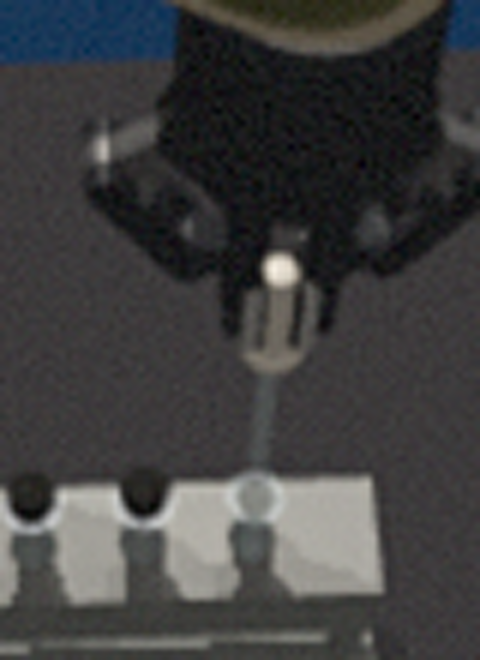

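```bash
python3 -m handwheel '[{"delta_pos":[0.13,0.3,0.13],"twist":[0,0,0],"jaw":0},{"delta_pos":[0.13,0.8,0.13],"twist":[0,0,0],"jaw":0},{"delta_pos":[0.13,1.5,0.13],"twist":[0,0,0],"jaw":0},{"delta_pos":[0.13,2.2,0.13],"twist":[0,0,0],"jaw":0},{"delta_pos":[0.13,2.8,0.13],"twist":[0,0,0],"jaw":0},{"delta_pos":[0.13,3.3,0.13],"twist":[0,0,0],"jaw":0},{"delta_pos":[0.13,3.8,0.13],"twist":[0,0,0],"jaw":0},{"delta_pos":[0.13,4.3,0.13],"twist":[0,0,0],"jaw":0},{"delta_pos":[0.13,4.6,0.13],"twist":[0,0,0],"jaw":0},{"delta_pos":[0.13,4.6,0.13],"twist":[0,0,0],"jaw":0}]' 80
python3 - <<'E'
from h import *
c=cap('wrist','12');sd=cap('side','12');s,p,Rc=cur();print(s['time_s'],loc(p),s['grip_width'],'F loc',(s['force']@B).round(2),s['wrist_torque'])
crop(c,270,370,150,270,6,'w12c.png'); crop(sd,290,370,80,190,6,'s12.png')
E
```

```text
time_s: 11.4
eef_pos: [624.1, 71.2, 138.7]
ee_rot: [0.866, -0.499, 0.011, -0.015]
force: [-0.9, 0.3, -1.0]
grip_width: 0.123
11.5 [42.44247825 -7.21692263 42.75811685] 0.1200628377109027 F loc [-0.65 -0.59 -0.42] [-2.72942969e-01 -1.15386295e-04  3.14701440e-03]
```

View pics/w12c.png

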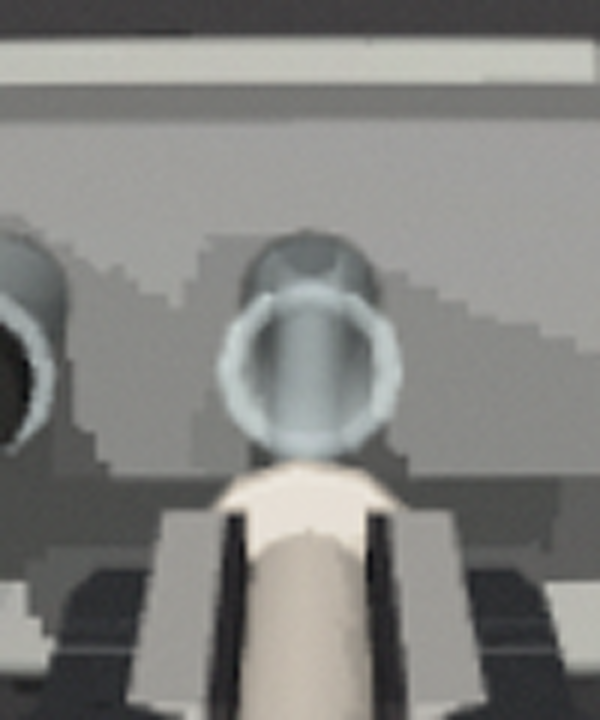

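```bash
python3 -m handwheel '[{"delta_pos":[0,0.6,0],"twist":[0,0,0],"jaw":0},{"delta_pos":[0,1.2,0],"twist":[0,0,0],"jaw":0},{"delta_pos":[0,1.9,0],"twist":[0,0,0],"jaw":0},{"delta_pos":[0,2.6,0],"twist":[0,0,0],"jaw":0},{"delta_pos":[0,3.2,0],"twist":[0,0,0],"jaw":0},{"delta_pos":[0,3.6,0],"twist":[0,0,0],"jaw":0},{"delta_pos":[0,3.9,0],"twist":[0,0,0],"jaw":0},{"delta_pos":[0,4.2,0],"twist":[0,0,0],"jaw":0},{"delta_pos":[0,4.6,0],"twist":[0,0,0],"jaw":0},{"delta_pos":[0,5.0,0],"twist":[0,0,0],"jaw":0}]' 80
python3 - <<'E'
from h import *
c=cap('wrist','13');s,p,Rc=cur();print(s['time_s'],loc(p),s['grip_width'],'F loc',(s['force']@B).round(2),s['wrist_torque'])
crop(c,270,370,150,270,6,'w13c.png')
E
```

```text
time_s: 12.33
eef_pos: [625.4, 95.7, 96.4]
ee_rot: [0.866, -0.499, 0.01, -0.015]
force: [-1.8, -1.8, 4.5]
grip_width: 0.114
12.3833 [42.32126694 -7.15957447 -7.7730069 ] 0.11297243498204837 F loc [0.35 0.02 2.48] [-0.29540094 -0.07795631 -0.04744794]
```

View pics/w13c.png

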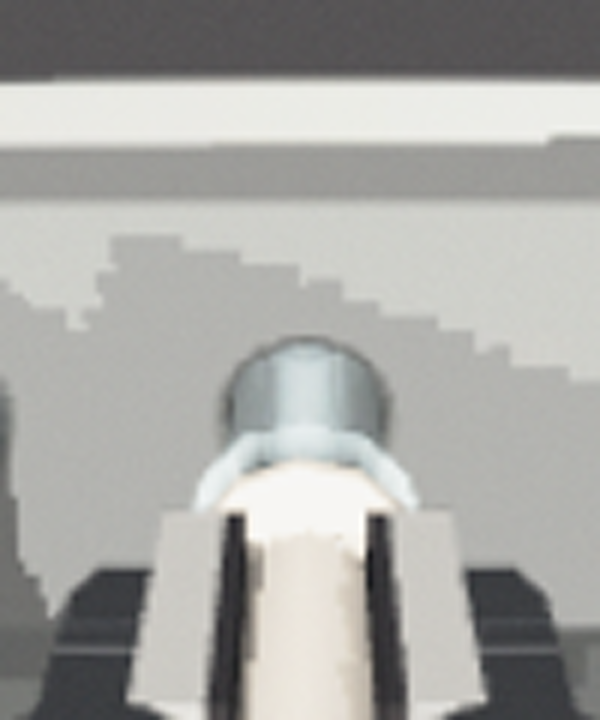

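```bash
python3 -m handwheel '[{"delta_pos":[0,0.1,0],"twist":[0,0,0],"jaw":0},{"delta_pos":[0,0.2,0],"twist":[0,0,0],"jaw":0},{"delta_pos":[0,0.3,0],"twist":[0,0,0],"jaw":0},{"delta_pos":[0,0.4,0],"twist":[0,0,0],"jaw":0},{"delta_pos":[0,0.5,0],"twist":[0,0,0],"jaw":0},{"delta_pos":[0,0.6,0],"twist":[0,0,0],"jaw":0},{"delta_pos":[0,0.7,0],"twist":[0,0,0],"jaw":0},{"delta_pos":[0,0.75,0],"twist":[0,0,0],"jaw":0},{"delta_pos":[0,0.78,0],"twist":[0,0,0],"jaw":0},{"delta_pos":[0,0.78,0],"twist":[0,0,0],"jaw":0}]' 80
python3 - <<'E'
from h import *
s,p,Rc=cur();print(s['time_s'],loc(p),s['grip_width'],'F loc',(s['force']@B).round(2))
E
python3 -m handwheel '[{"delta_pos":[0,0.04,0],"twist":[0,0,0],"jaw":0},{"delta_pos":[0,0.08,0],"twist":[0,0,0],"jaw":0},{"delta_pos":[0,0.1,0],"twist":[0,0,0],"jaw":0},{"delta_pos":[0,0.12,0],"twist":[0,0,0],"jaw":0},{"delta_pos":[0,0.14,0],"twist":[0,0,0],"jaw":0},{"delta_pos":[0,0.16,0],"twist":[0,0,0],"jaw":0},{"delta_pos":[0,0.18,0],"twist":[0,0,0],"jaw":0},{"delta_pos":[0,0.2,0],"twist":[0,0,0],"jaw":0},{"delta_pos":[0,0.2,0],"twist":[0,0,0],"jaw":0},{"delta_pos":[0,0.2,0],"twist":[0,0,0],"jaw":0}]' 80
python3 - <<'E'
from h import *
c=cap('wrist','14');sd=cap('side','14');s,p,Rc=cur();print(s['time_s'],loc(p),s['grip_width'],'F loc',(s['force']@B).round(2))
crop(c,270,370,150,270,6,'w14c.png'); crop(sd,290,370,80,190,6,'s14.png')
E
```

```text
time_s: 13.22
eef_pos: [625.4, 99.7, 89.7]
ee_rot: [0.866, -0.499, 0.01, -0.015]
force: [-1.6, -3.5, 6.6]
grip_width: 0.114
13.2167 [ 42.34479794  -7.10936978 -14.74840352] 0.11430784484027842 F loc [-1.42  0.2   7.54]
time_s: 14.05
eef_pos: [625.5, 99.7, 89.5]
ee_rot: [0.866, -0.499, 0.01, -0.015]
force: [-8.2, -10.8, 19.2]
grip_width: 0.115
14.15 [ 42.46701081  -7.15174217 -14.89398929] 0.11930090211745006 F loc [-7.95  0.98 21.68]
```

View pics/w14c.png

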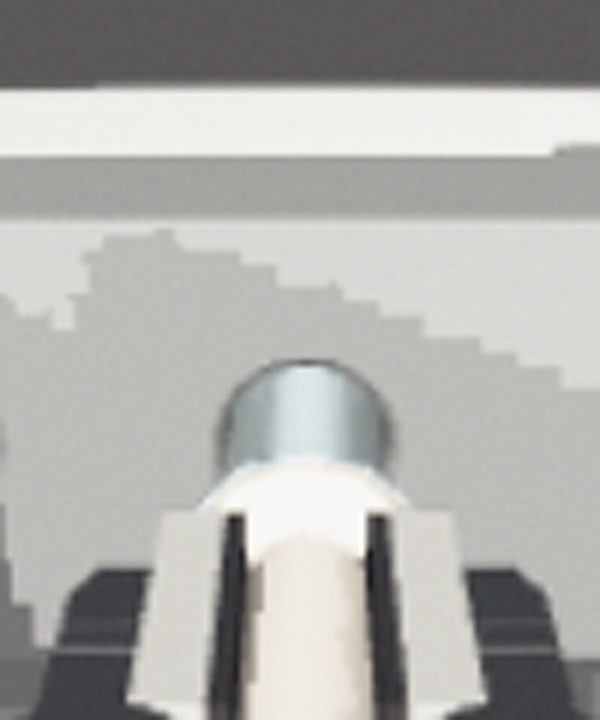

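View pics/s14.png

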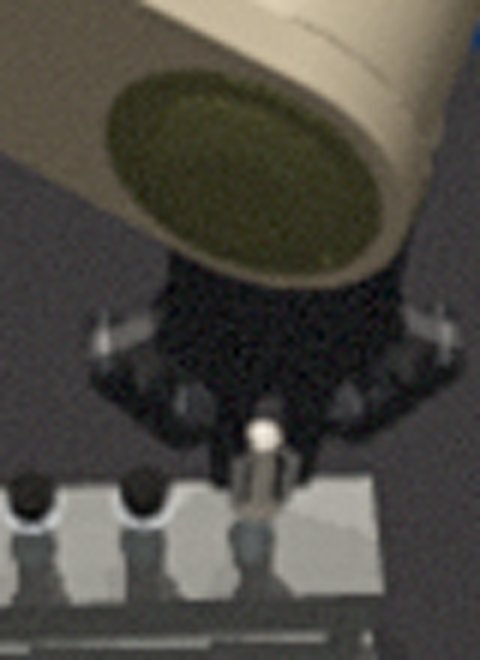

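```bash
python3 -m handwheel '[{"delta_pos":[0,-0.1,0],"twist":[0,0,0],"jaw":0},{"delta_pos":[0,-0.1,0],"twist":[0,0,0],"jaw":0},{"delta_pos":[0,-0.1,0],"twist":[0,0,0],"jaw":0.2},{"delta_pos":[0,-0.1,0],"twist":[0,0,0],"jaw":0.3},{"delta_pos":[0,-0.1,0],"twist":[0,0,0],"jaw":0.3},{"delta_pos":[0,-1.5,0],"twist":[0,0,0],"jaw":0.3},{"delta_pos":[0,-3.5,0],"twist":[0,0,0],"jaw":0.3},{"delta_pos":[0,-6,0],"twist":[0,0,0],"jaw":0.3},{"delta_pos":[0,-9,0],"twist":[0,0,0],"jaw":0.3},{"delta_pos":[0,-12,0],"twist":[0,0,0],"jaw":0.3}]' 25
python3 - <<'E'
from h import *
imaging.capture('side');imaging.capture('side')
c=cap('wrist','15');sd=cap('side','15');s,p,Rc=cur();print(s['time_s'],loc(p),s['grip_width'],'F loc',(s['force']@B).round(2))
crop(c,180,440,130,290,3,'w15c.png'); crop(sd,250,370,100,220,5,'s15.png')
L=loc(wcloud(c))
for a,b in((-1,3),(3,7),(7,11),(12,40),(44,56)):
    k=(abs(L[...,0]-42)<14)&(abs(L[...,1]+7)<14)&(L[...,2]>a)&(L[...,2]<b);Q=L[k]
    if len(Q):print(a,b,len(Q),Q.min(0).round(1),Q.max(0).round(1),np.median(Q,0).round(1))
E
```

```text
time_s: 14.98
eef_pos: [622.9, 40.6, 191.8]
ee_rot: [0.867, -0.499, 0.011, -0.014]
force: [0.0, -0.4, 0.0]
grip_width: 0.3
15.1833 [ 42.51518461  -7.52197891 102.55862939] 0.3007518327834796 F loc [ 0.11 -0.28 -0.04]
-1 3 1 [31.7 -7.8  2.7] [31.7 -7.8  2.7] [31.7 -7.8  2.7]
3 7 71 [31.7 -8.5  3.2] [52.8  3.7  6.9] [41.8  1.   4.3]
7 11 229 [ 31.8 -16.    7. ] [52.7  1.7 11. ] [41.9 -4.8  8.6]
12 40 128 [ 36.1 -10.4  12.5] [48.1 -3.1 39.8] [42.8 -4.7 27.8]
44 56 190 [ 36.5 -16.2  44.5] [47.5 -4.4 51. ] [42.  -9.7 49.3]
```

View pics/w15c.png

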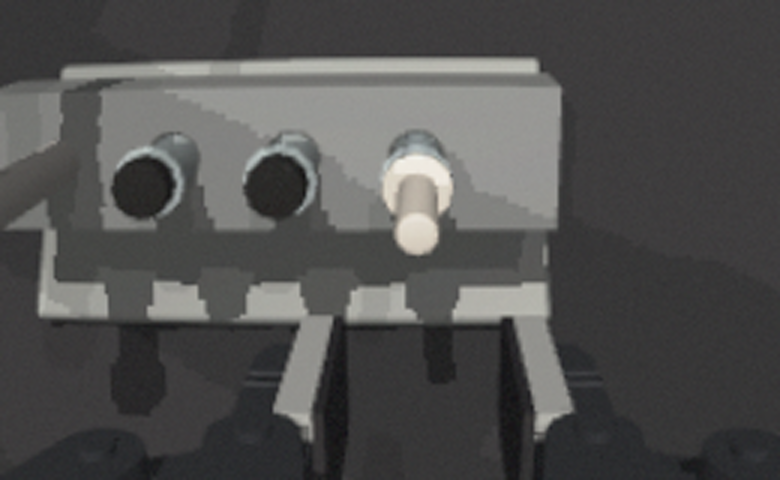

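View pics/s15.png

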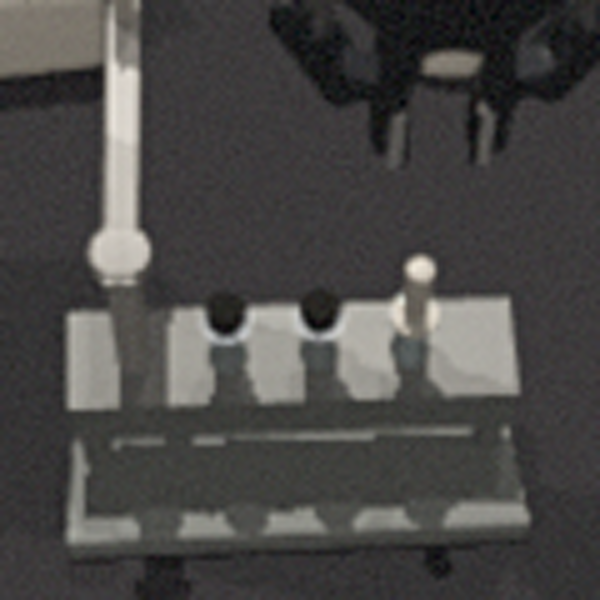

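```bash
python3 -m handwheel '[{"delta_pos":[-2,0,2],"twist":[0,0,0],"jaw":0.4},{"delta_pos":[-4,0,4],"twist":[0,0,0],"jaw":0.4},{"delta_pos":[-6,0,6],"twist":[0,0,0],"jaw":0.4},{"delta_pos":[-8,0,8],"twist":[0,0,0],"jaw":0.4},{"delta_pos":[-10,0,10],"twist":[0,0,0],"jaw":0.4},{"delta_pos":[-12,0,12],"twist":[0,0,0],"jaw":0.4},{"delta_pos":[-12.5,0,12.6],"twist":[0,0,0],"jaw":0.4},{"delta_pos":[-12.5,0,12.6],"twist":[0,0,0],"jaw":0.4},{"delta_pos":[-12.5,0,12.6],"twist":[0,0,0],"jaw":0.4},{"delta_pos":[-12.5,0,12.6],"twist":[0,0,0],"jaw":0.4}]' 25
python3 - <<'E'
from h import *
c=cap('wrist','16');s,p,Rc=cur();print(s['time_s'],loc(p),s['grip_width'],'F loc',(s['force']@B).round(2))
crop(c,200,440,150,310,3,'w16c.png'); 
L=loc(wcloud(c))
k=(abs(L[...,0]+83)<25)&(abs(L[...,1]-118)<25)&(L[...,2]>72)&(L[...,2]<99);Q=L[k]
print(len(Q),Q.min(0).round(1),Q.max(0).round(1)); T=Q[Q[:,2]>94];print('knob top',(T.min(0)+T.max(0))/2,np.ptp(T,axis=0))
E
```

```text
time_s: 16.02
eef_pos: [503.1, 153.7, 253.9]
ee_rot: [0.866, -0.499, 0.012, -0.015]
force: [0.0, 0.2, -0.7]
grip_width: 0.398
16.0667 [-81.72707017 117.76757204 102.8154276 ] 0.3972038687467722 F loc [-0.71  0.27 -0.22]
442 [-88.4 111.4  72.2] [-76.  124.1  98.5]
knob top [-82.20206566 117.53069142  96.24069202] [11.86327822 12.25861832  4.43029893]
```

View pics/w16c.png

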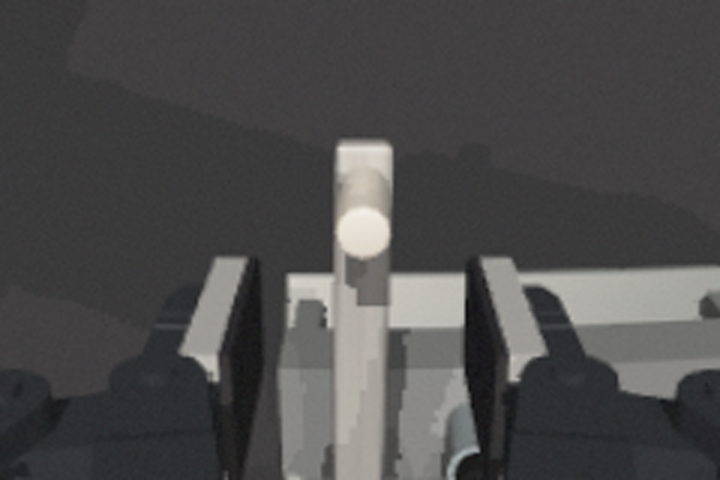

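```bash
python3 -m handwheel '[{"delta_pos":[0,1.5,0],"twist":[0,0,0],"jaw":0.4},{"delta_pos":[0,3,0],"twist":[0,0,0],"jaw":0.4},{"delta_pos":[0,4.5,0],"twist":[0,0,0],"jaw":0.4},{"delta_pos":[0,5.5,0],"twist":[0,0,0],"jaw":0.4},{"delta_pos":[0,6,0],"twist":[0,0,0],"jaw":0.4},{"delta_pos":[-0.05,6,0],"twist":[0,0,0],"jaw":0.4},{"delta_pos":[-0.05,6,0],"twist":[0,0,0],"jaw":0.2},{"delta_pos":[-0.05,6,0],"twist":[0,0,0],"jaw":0},{"delta_pos":[-0.05,6,0],"twist":[0,0,0],"jaw":0},{"delta_pos":[-0.05,6,0],"twist":[0,0,0],"jaw":0}]' 25
python3 - <<'E'
from h import *
s,p,Rc=cur();print(s['time_s'],loc(p),s['grip_width'],'F loc',(s['force']@B).round(2))
r=125;t0=np.radians(89)
for d in (4,12,21,30,39,48,57,66,75,82,84,86,88,89): 
    t=t0-np.radians(d); print(d,((r*(np.cos(t)-np.cos(t0)))/10).round(2),((r*(np.sin(t)-np.sin(t0)))/10).round(2))
E
```

```text
time_s: 16.9
eef_pos: [503.6, 183.9, 203.7]
ee_rot: [0.866, -0.499, 0.01, -0.016]
force: [-0.1, -1.2, 2.3]
grip_width: 0.127
16.9 [-82.43805059 118.95171711  44.15735618] 0.1273379163657061 F loc [-0.1   0.12  2.56]
4 0.87 -0.05
12 2.59 -0.32
21 4.46 -0.91
30 6.22 -1.78
39 7.82 -2.92
48 9.22 -4.3
57 10.38 -5.87
66 11.29 -7.61
75 11.91 -9.47
82 12.19 -10.97
84 12.23 -11.41
86 12.26 -11.84
88 12.28 -12.28
89 12.28 -12.5
```

```bash
python3 -m handwheel '[{"delta_pos":[0.87,0,-0.05],"twist":[0,0,0],"jaw":0},{"delta_pos":[2.59,0,-0.32],"twist":[0,0,0],"jaw":0},{"delta_pos":[4.46,0,-0.91],"twist":[0,0,0],"jaw":0},{"delta_pos":[6.22,0,-1.78],"twist":[0,0,0],"jaw":0},{"delta_pos":[7.82,0,-2.92],"twist":[0,0,0],"jaw":0},{"delta_pos":[9.22,0,-4.3],"twist":[0,0,0],"jaw":0},{"delta_pos":[10.38,0,-5.87],"twist":[0,0,0],"jaw":0},{"delta_pos":[11.29,0,-7.61],"twist":[0,0,0],"jaw":0},{"delta_pos":[11.91,0,-9.47],"twist":[0,0,0],"jaw":0},{"delta_pos":[12.19,0,-10.97],"twist":[0,0,0],"jaw":0}]' 25
python3 - <<'E'
from h import *
c=cap('wrist','17');s,p,Rc=cur();print(s['time_s'],loc(p),s['grip_width'],'F loc',(s['force']@B).round(2));crop(c,220,420,145,295,3.5,'w17c.png')
E
```

```text
time_s: 17.73
eef_pos: [622.2, 83.5, 147.6]
ee_rot: [0.866, -0.499, 0.011, -0.015]
force: [-6.7, -1.7, 6.0]
grip_width: 0.122
17.7833 [40.00866205  5.25977211 43.49276553] 0.129472475031211 F loc [-1.77 -2.2  10.31]
```

View pics/w17c.png

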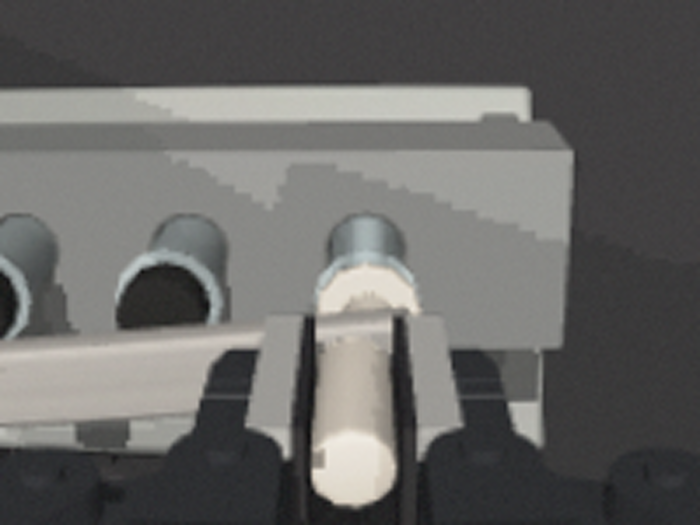

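```bash
python3 -m handwheel '[{"delta_pos":[0.03,0,-0.2],"twist":[0,0,0],"jaw":0},{"delta_pos":[0.05,0,-0.4],"twist":[0,0,0],"jaw":0},{"delta_pos":[0.06,0,-0.6],"twist":[0,0,0],"jaw":0},{"delta_pos":[0.07,0,-0.8],"twist":[0,0,0],"jaw":0},{"delta_pos":[0.08,0,-1.0],"twist":[0,0,0],"jaw":0},{"delta_pos":[0.08,0,-1.1],"twist":[0,0,0],"jaw":0},{"delta_pos":[0.08,0,-1.2],"twist":[0,0,0],"jaw":0},{"delta_pos":[0.08,0,-1.25],"twist":[0,0,0],"jaw":0},{"delta_pos":[0.08,0,-1.25],"twist":[0,0,0],"jaw":0},{"delta_pos":[0.08,0,-1.25],"twist":[0,0,0],"jaw":0}]' 25
python3 - <<'E'
from h import *
s,p,Rc=cur();print(s['time_s'],loc(p),s['grip_width'],'F loc',(s['force']@B).round(2))
E
python3 -m handwheel '[{"delta_pos":[0,0,-0.05],"twist":[0,0,0],"jaw":0},{"delta_pos":[0,0,-0.1],"twist":[0,0,0],"jaw":0},{"delta_pos":[0,0,-0.15],"twist":[0,0,0],"jaw":0},{"delta_pos":[0,0,-0.2],"twist":[0,0,0],"jaw":0},{"delta_pos":[0,0,-0.25],"twist":[0,0,0],"jaw":0},{"delta_pos":[0,0,-0.25],"twist":[0,0,0],"jaw":0},{"delta_pos":[0,0,-0.25],"twist":[0,0,0],"jaw":0},{"delta_pos":[0,0,-0.25],"twist":[0,0,0],"jaw":0},{"delta_pos":[0,0,-0.25],"twist":[0,0,0],"jaw":0},{"delta_pos":[0,0,-0.25],"twist":[0,0,0],"jaw":0}]' 25
python3 - <<'E'
from h import *
c=cap('wrist','18');s,p,Rc=cur();print(s['time_s'],loc(p),s['grip_width'],'F loc',(s['force']@B).round(2));crop(c,220,420,145,295,3.5,'w18c.png')
E
```

```text
time_s: 18.62
eef_pos: [622.4, 73.9, 142.1]
ee_rot: [0.866, -0.499, 0.01, -0.016]
force: [0.5, -1.3, 5.4]
grip_width: 0.132
18.6167 [40.37730842 -3.30553984 43.62580684] 0.13229227018779582 F loc [0.52 1.62 5.34]
time_s: 19.45
eef_pos: [622.4, 72.1, 141.1]
ee_rot: [0.867, -0.499, 0.01, -0.016]
force: [-1.2, 0.2, 6.2]
grip_width: 0.129
19.5 [40.37688937 -5.37983498 43.59045635] 0.12491466965388238 F loc [-0.59  3.69  5.07]
```

View pics/w18c.png

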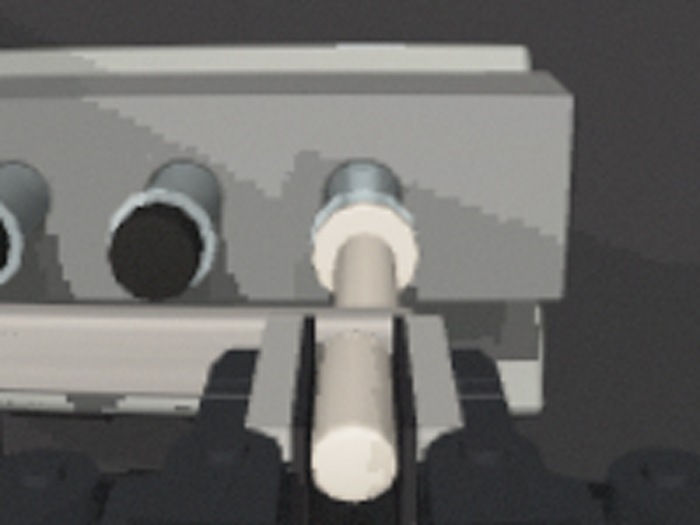

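```bash
python3 -m handwheel '[{"delta_pos":[0,0,-0.05],"twist":[0,0,0],"jaw":0},{"delta_pos":[0,0,-0.1],"twist":[0,0,0],"jaw":0},{"delta_pos":[0,0,-0.15],"twist":[0,0,0],"jaw":0},{"delta_pos":[0,0,-0.2],"twist":[0,0,0],"jaw":0},{"delta_pos":[0,0,-0.25],"twist":[0,0,0],"jaw":0},{"delta_pos":[0,0,-0.3],"twist":[0,0,0],"jaw":0},{"delta_pos":[0,0,-0.3],"twist":[0,0,0],"jaw":0},{"delta_pos":[0,0,-0.3],"twist":[0,0,0],"jaw":0},{"delta_pos":[0,0,-0.3],"twist":[0,0,0],"jaw":0},{"delta_pos":[0,0,-0.3],"twist":[0,0,0],"jaw":0}]' 25
python3 - <<'E'
from h import *
s,p,Rc=cur();print(s['time_s'],loc(p),s['grip_width'],'F loc',(s['force']@B).round(2))
E
python3 -m handwheel '[{"delta_pos":[0,0,-0.05],"twist":[0,0,0],"jaw":0},{"delta_pos":[0,0,-0.1],"twist":[0,0,0],"jaw":0},{"delta_pos":[0,0,-0.15],"twist":[0,0,0],"jaw":0},{"delta_pos":[0,0,-0.2],"twist":[0,0,0],"jaw":0},{"delta_pos":[0,0,-0.2],"twist":[0,0,0],"jaw":0},{"delta_pos":[0,0,-0.2],"twist":[0,0,0],"jaw":0},{"delta_pos":[0,0,-0.2],"twist":[0,0,0],"jaw":0},{"delta_pos":[0,0,-0.2],"twist":[0,0,0],"jaw":0},{"delta_pos":[0,0,-0.2],"twist":[0,0,0],"jaw":0},{"delta_pos":[0,0,-0.2],"twist":[0,0,0],"jaw":0}]' 25
python3 - <<'E'
from h import *
c=cap('wrist','19');s,p,Rc=cur();print(s['time_s'],loc(p),s['grip_width'],'F loc',(s['force']@B).round(2));crop(c,220,420,145,295,3.5,'w19c.png')
E
```

```text
time_s: 20.33
eef_pos: [622.4, 71.8, 141.0]
ee_rot: [0.868, -0.497, 0.009, -0.015]
force: [-0.3, 10.4, 12.2]
grip_width: 0.127
20.3333 [40.38957311 -5.63308216 43.63737597] 0.12692092755185386 F loc [-0.71 15.11  5.39]
time_s: 21.17
eef_pos: [622.4, 71.7, 140.9]
ee_rot: [0.868, -0.496, 0.009, -0.015]
force: [0.3, 16.9, 15.7]
grip_width: 0.13
21.2167 [40.38101448 -5.85117916 43.63982028] 0.1293443183517283 F loc [-1.25 23.15  4.87]
```

View pics/w19c.png

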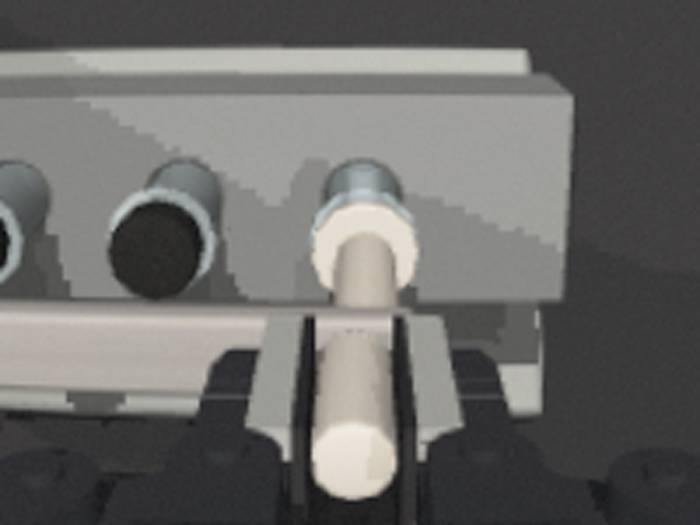

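```bash
python3 -m handwheel '[{"delta_pos":[0,0,0.2],"twist":[0,0,0],"jaw":0},{"delta_pos":[0,0,0.2],"twist":[0,0,0],"jaw":0},{"delta_pos":[0,0,0.2],"twist":[0,0,0],"jaw":0.2},{"delta_pos":[0,0,0.2],"twist":[0,0,0],"jaw":0.35},{"delta_pos":[0,0,0.2],"twist":[0,0,0],"jaw":0.4},{"delta_pos":[0,0,0.2],"twist":[0,0,0],"jaw":0.4},{"delta_pos":[0,-2,0.2],"twist":[0,0,0],"jaw":0.4},{"delta_pos":[0,-4.5,0.2],"twist":[0,0,0],"jaw":0.4},{"delta_pos":[0,-8,0.2],"twist":[0,0,0],"jaw":0.4},{"delta_pos":[0,-12,0.2],"twist":[0,0,0],"jaw":0.4}]' 25
python3 - <<'E'
from h import *
imaging.capture('side');imaging.capture('side')
c=cap('wrist','20');sd=cap('side','20');tp=cap('top','20');s,p,Rc=cur();print(s['time_s'],loc(p),s['grip_width'],'F loc',(s['force']@B).round(2))
crop(c,150,440,130,290,2.7,'w20c.png'); crop(sd,250,370,100,220,5,'s20.png')
L=loc(wcloud(c))
k=(abs(L[...,0]-40)<25)&(abs(L[...,1]+7)<25)&(L[...,2]>94)&(L[...,2]<100);T=L[k]
print('knob top',(T.min(0)+T.max(0))/2,np.ptp(T,axis=0))
k=(L[...,2]>58)&(L[...,2]<68)&(L[...,0]>-65)&(L[...,0]<25)&(abs(L[...,1]+7)<25);Q=L[k];a=[]
for x in range(-60,20,10):
    q=Q[(Q[:,0]>x)&(Q[:,0]<x+10)]; a.append((x+5,(np.percentile(q[:,1],3)+np.percentile(q[:,1],97))/2))
print('bar slope rad',np.polyfit(*np.array(a).T,1))
k=(abs(L[...,0]-42)<8)&(abs(L[...,1]+7)<14)&(L[...,2]>7)&(L[...,2]<11);print('collar top',np.median(L[k],0) if k.any() else None)
E
```

```text
time_s: 22.05
eef_pos: [618.9, 8.9, 242.4]
ee_rot: [0.867, -0.499, 0.012, -0.014]
force: [1.2, 0.3, -0.1]
grip_width: 0.402
22.3 [ 39.69566705  -9.70868719 161.95936846] 0.40179374770058796 F loc [-0.32  0.81  0.38]
knob top [39.76107435 -7.21683258 96.25253353] [11.51616055 11.38349672  4.05095823]
bar slope rad [ 2.42855623e-03 -6.61895891e+00]
collar top [41.73681377 -2.73209445  8.7713287 ]
```

View pics/w20c.png

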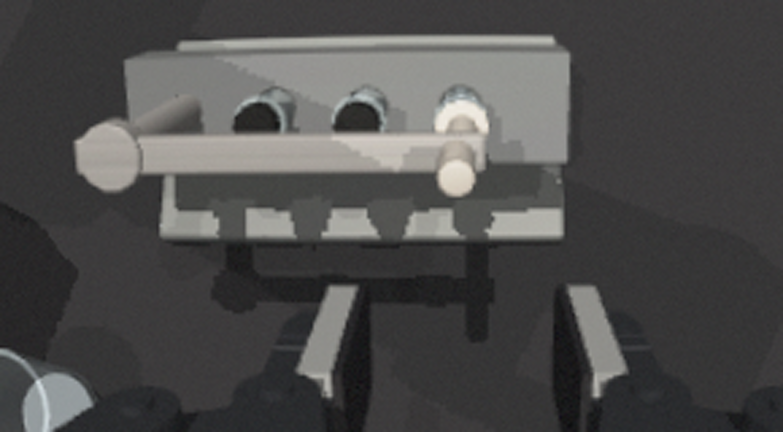

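View pics/side_20.png

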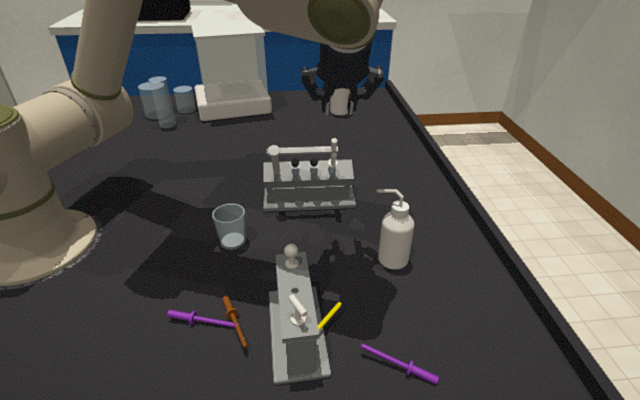

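View pics/s20.png

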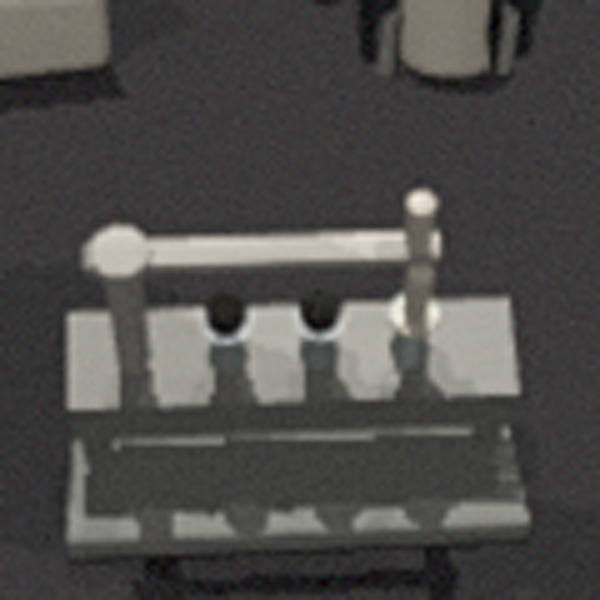

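The bar lies parallel to the row (slope 0.002 rad, closed), and the rod stands home under it. The ball and tee rods, the bottle and the beaker are unmoved, and the gripper is clear. I'm handing in.

```bash
python3 -c "
from rig import ctrl; print(ctrl.finish_job())"
```

```text
the job is handed in; nothing more can be done
None
```

The job is done and handed in at about 22 s of the 72 s allowed. I swung the bar out to about 89°, pushed the straight-handled white rod home in the open vial, then swung the bar closed over it.

**Last checks**
- **Rod:** The collar top is about 4 mm above the rim, and the handle top was at the height expected for a rod fully home. At the end of the push the force rose from 7.5 to 22 N with almost no further travel, so the collar was on the rim.
- **Bar:** It took 23 N against its stop without moving. After I let go it lay parallel to the row, within 0.002 rad. It had started slightly open, at about 8°.
- **Other items:** The ball rod, tee rod, wash bottle and beaker stand as before. The gripper is clear and open.

**What disagreed**
- **Tool point:** The reported tool point lay about 28 mm beyond the real fingertips, so my first grasp at the knob closed on air just above it. I allowed for this from then on.
- **Look-alike rods:** The coloured look-alike rods toppled by themselves during the first moves. The arm was nowhere near them, and I left them lying.

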